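# Turn the dehumidifier's filter cap to its key and press it home

### The arm

A 7-joint arm with a two-finger parallel gripper is mounted at the origin on the work surface. World frame = base frame: x ahead of the robot, y to its left, z up, the work surface at z = 0. Lengths are in mm, angles in rad, forces in N, time in s.
With the tool pointing down it reaches from about 400 to 850 mm from the base axis. Payload 4.5 kg.
Tool frame: the origin (TCP) lies between the finger pads; the fingertips stand 22 mm ahead of it and the grasp point (between the pads) lies 3 mm ahead of it; z points along the fingers, y is the direction in which the jaws open and shut (so a half turn about z gives the same grasp; the last joint's range is limited). The gripper opens to 88 mm and grips with 3 to 60 N. Pads are 18 mm wide; open, the fingers measure 123 mm over their backs; the gripper's body (75 mm by 187 mm) begins 45 mm behind the grasp point.
Start: joints at [-1.102, 0.689, -0.195, 1.565, 0.157, 0.902, -0.215], TCP at [263.253, 566.88, 224.843] pointing down, gripper open.
Joint ranges: [-3.01, 3.01], [-0.46, 2.08], [-1.47, 1.51], [0.13, 2.56], [-1, 4.14], [0.04, 2.09], [-2.66, 2.66]. Speed limits (rad/s): [2.57, 2.57, 3.14, 3.14, 3.14, 3.14, 3.14].

### API

Orientations are given as a unit quaternion [w, x, y, z].
In Python, from rig import r gives the robot as it stands. The module is installed in compiled form; this text tells all that it offers.
- The arm moves only by the tool servo_tool, never from a script. Its argument "deltas" is a list that holds one entry, the list of rows, each a list of 7 numbers: the shift along the tool's x, y, z in mm, then the turn, a rotation vector about the tool's x, y, z in degrees, then the opening in per cent of the stroke, from 0 (shut) to 100 (fully open). A call has 1 to 5 rows; each row shifts and turns the pose as measured when the row begins, along the tool's axes as they then stand; what a row does not reach is not made up. A row lasts 1/10 s, in which the tool goes at most 50 mm and 8.59 degrees, less where a joint would pass 70% of its speed; a pose out of reach is approached as far as the arm can. A call with a gripper value outside its range is refused whole. The fingers move at their own pace and stop on an object; "grip_force" is the grip in N (left out, the last holds). Time passes only in rows, so rows that do not move let the fingers close. It gives the time, the measured TCP pose, the force and the opening at its end, in the units of the state.
- r.observe(): the state, without advancing time (a new reading comes with each control period).
- r.camera(name): name is "side" or "top"; returns a dict with "frame" (384x512x3 uint8, red, green, blue), "mtx" (3x3 intrinsics, pixels), "distortion" ([k1, k2, p1, p2, k3] as OpenCV has them; the pictures are not rectified), "world_from_camera" (4x4, takes a point from camera to world coordinates). Camera axes: x right, y down, z forward; pixel columns grow to the right and rows downward; lengths in mm; the calibration is good to about 2 mm. A picture is of the moment at which its call begins. There is no depth.
- r.close_job(): hands the job in, once; it reports no verdict.
The state is a dict: "t": time; "joint_pos": joint angles; "dq": joint speeds; "joint_efforts": joint torques, N m; "position": TCP position; "orientation": TCP orientation; "contact_force": force on the tool from outside, world axes, zero at the start; "moment": the same for the moment, N m; "finger_gap": opening from 0.0 (shut) to 1.0 (fully open).
Only numpy, scipy, OpenCV 4.12 (cv2) and the standard library are available. Lean on these libraries where they do the work, as an engineer would, in place of code of your own. Each camera call takes 0.05 s, during which the arm holds its last target.

### The job

The round filter cap on top of the dehumidifier is sitting proud. With a fingertip against the rib on the cap, push it round (either way) until the notch in its rim is over the key in the port, then press the cap straight down until it is fully home, flush with the collar, and take the hand away. Only push and press: do not pinch the cap's rib between the fingers, and leave the clip, the tumbler, the coaster and the storage box where they are.

Things in the scene. Friction and masses are not known exactly. Their poses are not given: they have to be found in the camera images.
- dehumidifier: Cream dehumidifier, box 200 x 280 mm, 190 mm high, fixed on the shelf; its place and yaw vary. Origin at the centre of its underside; swing door on its +x side. The port for the cap is on its top, centred 50 mm from the middle towards its own +y, ringed by a cream collar 114 mm inside, 126 mm outside, 8 mm high (top 198 mm above the shelf)
- cap_top (a point): Centre of the flat top of the filter cap, on its turning axis. The cap is a level white plastic disc, 108 mm across, 8 mm thick. Its top is 208 mm above the shelf at the start, 10 mm above the collar; 198 mm when home, flush with the collar. Its middle (22 mm round the axis) is bare: press there
- notch (a point): Middle of the cap's notch, 50 mm from the axis, at the height of the cap's top. The notch is an open slot through the rim, 12 mm deep radially, 12 mm wide at its inner end and 19 mm at the rim, exactly opposite the rib; the grey port floor shows through it. It goes down over the key when aligned within about 0.06 rad (3 mm here)
- key_mid (a point): Top of the fixed key, 50 mm from the cap's axis: a cream round-topped radial rib, 8 mm wide, 8 mm above the port's floor, reaching in under the cap's rim from the collar. Outside it becomes a block lug 16 mm wide over the collar (out to 73 mm from the axis), seen from above, on the side away from the swing door. Off the key the cap goes down only 2 mm before striking it
- rib (a point): Foot of the finger rib on the cap's top face, 36 mm from the axis. The rib is an upright white fin along a radius, 26 mm long (23 to 49 mm from the axis), 14 mm thick, 16 mm high (side faces 13 mm high). Pushed sideways it turns the cap, which has no stops, turns stiffly (0.04 N m, 1.1 N at the rib) and stays where it is left
- stem (a joint): How far the cap has been pressed down, m: 0 proud as at the start, 0.010 fully home. The cap sits on a tight push-fit stem: about 5 N (0.5 N more at 25 mm/s) moves it down; it stays at the depth where it is left and cannot be lifted off
- rib_left: Side plate of the rib on its counter-clockwise side (seen from above), 22 x 4 x 13 mm; the origin is on the cap's axis at the underside of the cap, x towards the rib, z up
- rib_right: Side plate of the rib on its clockwise side (seen from above), 22 x 4 x 13 mm; the origin is on the cap's axis at the underside of the cap, x towards the rib, z up
- cap (a joint): Angle of the cap about its axis, rad, counter-clockwise positive from above: 0 (or a multiple of 2 pi) when the notch is exactly over the key
- clip: Chrome spring clip, 56 x 26 x 20 mm, lying loose on the dehumidifier's top beside the port; origin at the centre of its underside. To be left alone
- tumbler: Glass tumbler, 72 mm in diameter and 110 mm high, standing on the coaster on the shelf; origin at the centre of its underside. To be left alone
- coaster: Hard black silicone coaster, 96 mm in diameter, 8 mm thick, on the shelf; origin at the centre of its underside. To be left alone
- storage_box: Teal plastic storage box with a sliding lid, 120 x 170 mm, 97 mm high, on the shelf; origin at the centre of its underside. To be left alone
- rib_inner: End plate of the rib towards the cap's axis, 2 x 6 x 13 mm, its face 23 mm from the axis; the origin is on the cap's axis at the underside of the cap, x towards the rib, z up
- rib_outer: End plate of the rib towards the rim, 2 x 6 x 13 mm, its face 49 mm from the axis; the origin is on the cap's axis at the underside of the cap, x towards the rib, z up

How it is judged (in metres and radians):
On the way, in this order (a step that is already met when the one before it is completed fails the run):
1. the cap is turned until its notch is over the key (within 4 mm) (horizontal distance between notch and key_mid below 0.004 m).
2. the cap is pressed home (value of joint stem above 0.0085 m), for 0.1 s.
At the end, for the whole second after the job is handed in: The cap is down at least 8.5 of its 10 mm, its notch lies over the key within 4 mm, it is at rest, and clip, tumbler, coaster and storage box are within 15 mm of where they started (value of joint stem above 0.0085 m and horizontal distance between notch and key_mid below 0.004 m and velocity of joint cap between -0.05 and 0.05 rad/s and distance of each of clip, tumbler, coaster, storage_box from where it was at the start of the episode below 0.015 m); the robot touches nothing.
It fails at once if the rib is pinched: two opposite faces of it (both sides or both ends) are pressed by the fingers at once, over 1 N each ((contact force between the fingers and rib_left above 1 N and contact force between the fingers and rib_right above 1 N) or (contact force between the fingers and rib_inner above 1 N and contact force between the fingers and rib_outer above 1 N)).
It fails at once if a bystander (clip, tumbler, coaster or storage box) is moved by more than 15 mm (distance of any of clip, tumbler, coaster, storage_box from where it was at the start of the episode above 0.015 m).
It also fails if it takes over 70 s, if anything falls off the work surface, if the arm or the gripper's body presses on something with over 40 N, if the wrist force passes 120 N, or if a joint passes its speed limit or range.

## Working session

There is one attempt and no reset: what is moved stays moved. The work goes in short steps, Python scripts to look and compute and a tool call to move; the robot and the scene stay as the last step left them, time stands still between calls to the robot, and variables do not carry over. Pictures are saved under pics/ and viewed, and the job is handed in when it is done.

Besides the shell and the picture viewer there is one more tool, called after "Emit:" in YAML: its name, and indented under it one key for each argument. servo_tool: Moves the arm, as the interface text tells. Its arguments: {"type":"object","properties":{"deltas":{"type":"array","items":{"type":"array","items":{"type":"array","items":{"type":"number"}}}},"grip_force":{"type":"number"}},"required":["deltas"]}

```bash
mkdir -p pics; python3 - <<'E'
from rig import r
import cv2,pickle
d={}
for n in("top","side"):
    c=r.camera(n);d[n]=c
    cv2.imwrite(f"pics/{n}0.png",c["frame"][:,:,::-1])
    print(n,c["mtx"],c["distortion"],c["world_from_camera"])
pickle.dump(d,open("c0.pkl","wb"))
print(r.observe())
E
```

```text
top [[405.14110535   0.         257.36230235]
 [  0.         405.14110535 195.2957245 ]
 [  0.           0.           1.        ]] [0.02408346 0.         0.         0.         0.        ] [[-1.82613176e-02 -9.81522595e-01  1.90472886e-01  3.14602955e+02]
 [-9.99431324e-01  2.33208140e-02  2.43550306e-02 -2.73011147e+01]
 [-2.83469956e-02 -1.89919814e-01 -9.81390295e-01  1.19414187e+03]
 [ 0.00000000e+00  0.00000000e+00  0.00000000e+00  1.00000000e+00]]
side [[456.74640398   0.         252.36450591]
 [  0.         456.74640398 195.23776554]
 [  0.           0.           1.        ]] [-0.10170545  0.          0.          0.          0.        ] [[ 9.99411406e-01 -1.97433449e-02  2.80542767e-02  4.98652079e+02]
 [-3.43051112e-02 -5.76089617e-01  8.16666341e-01 -1.03337549e+03]
 [ 3.80522724e-05 -8.17148061e-01 -5.76427831e-01  8.71493128e+02]
 [ 0.00000000e+00  0.00000000e+00  0.00000000e+00  1.00000000e+00]]
{'t': 0.1, 'joint_pos': array([-1.1021753 ,  0.6898725 , -0.19453345,  1.56620317,  0.15730205,
        0.90249999, -0.21508922]), 'dq': array([-0.00044614, -0.00179628,  0.00039062, -0.00180613,  0.00033635,
       -0.00026144,  0.00038674]), 'joint_efforts': array([-2.16930595e-03, -5.28493309e+01, -1.27143569e+00, -1.53838599e+01,
       -5.26443729e-02,  1.85344332e-03,  3.48564254e-05]), 'position': array([263.0743967 , 566.30889572, 224.11764434]), 'orientation': array([-1.17108561e-04,  2.15655788e-01,  9.76469123e-01, -7.87102980e-04]), 'contact_force': array([-0.21239088,  0.01408923, -1.21012615]), 'moment': array([-0.00708609,  0.00973592,  0.01994111]), 'finger_gap': 1.0038134792216227}
```

View pics/top0.png

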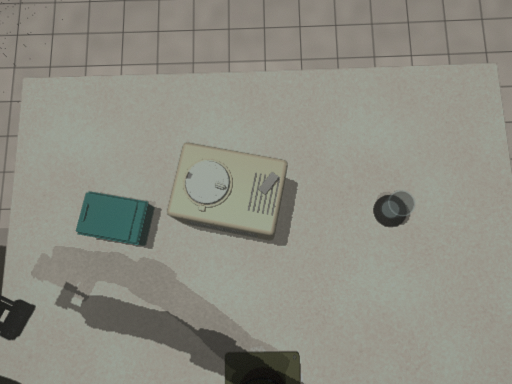

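View pics/side0.png

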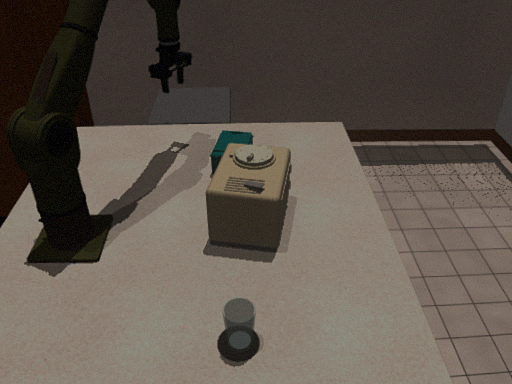

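The top view shows the cap at about (207,182), with the lug near (203,208), the clip near (269,184), the storage box at (115,218) and the tumbler at (392,208). I'll zoom in.

```bash
python3 - <<'E'
import cv2,pickle
d=pickle.load(open("c0.pkl","rb"))
f=d["top"]["frame"][150:220,170:250,::-1]
cv2.imwrite("pics/top0z.png",cv2.resize(f,None,fx=8,fy=8,interpolation=cv2.INTER_CUBIC))
f=d["side"]["frame"][135:200,205:300,::-1]
cv2.imwrite("pics/side0z.png",cv2.resize(f,None,fx=8,fy=8,interpolation=cv2.INTER_CUBIC))
E
```

```text
(no output)
```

View pics/top0z.png

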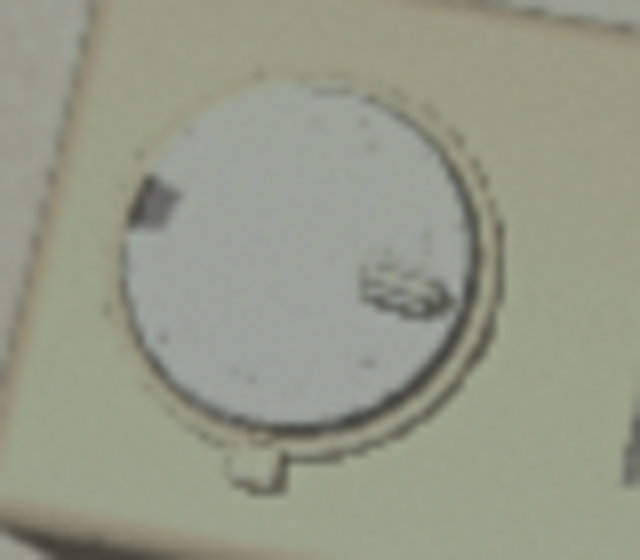

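View pics/side0z.png

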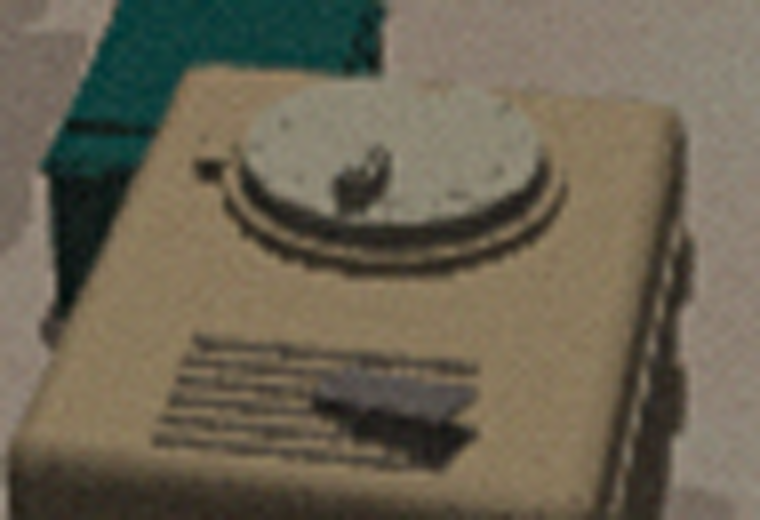

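```bash
cat > h.py <<'E'
import numpy as np,cv2
def ray(c,px,z):
    p=cv2.undistortPoints(np.array([[px]],float),c["mtx"],np.array(c["distortion"]))[0,0]
    T=c["world_from_camera"];d=T[:3,:3]@np.array([p[0],p[1],1]);o=T[:3,3]
    return o+d*(z-o[2])/d[2]
def proj(c,P):
    T=np.linalg.inv(c["world_from_camera"]);P=np.atleast_2d(P).astype(float)
    q,_=cv2.projectPoints(P,cv2.Rodrigues(T[:3,:3])[0],T[:3,3],c["mtx"],np.array(c["distortion"]))
    return q[:,0]
E
python3 - <<'E'
import pickle,numpy as np,cv2
from h import *
d=pickle.load(open("c0.pkl","rb"))
t=d["top"];s=d["side"]
Z=lambda u,v:(170+(u+.5)/8-.5,150+(v+.5)/8-.5)
S=lambda u,v:(205+(u+.5)/8-.5,135+(v+.5)/8-.5)
for nm,p,z in[("L",(124,250),208),("R",(472,255),208),("T",(298,80),208),("B",(298,428),208),("cap",(298,254),208),("notch",(153,203),208),("rib",(400,283),222),("rib foot",(405,300),208),("lugend",(256,488),198),("lugmid",(256,468),198)]:
    print(nm,ray(t,Z(*p),z).round(1))
for nm,p,z in[("cap side",(396,152),208),("L",(243,150),208),("R",(546,155),208),("lug",(208,168),198)]:
    print(nm,ray(s,S(*p),z).round(1))
# box edges: mask of cream
f=t["frame"].astype(int)
hsv=cv2.cvtColor(t["frame"],cv2.COLOR_RGB2HSV)
print(hsv[200,240],hsv[182,207],hsv[120,240],hsv[300,300])
E
```

```text
L [547.3 177.9 208. ]
R [543.   68.6 208. ]
T [601.1 123.5 208. ]
B [489.4 122.9 208. ]
cap [544.7 123.2 208. ]
notch [562.2 169.  208. ]
rib [531.5  89.5 222. ]
rib foot [529.1  89.6 208. ]
lugend [472.4 137.4 198. ]
lugmid [478.8 137.5 198. ]
cap side [543.  115.8 208. ]
L [487.7 119.2 208. ]
R [597.2 111.9 208. ]
lug [474.7 123.9 198. ]
[ 38  35 160] [ 50  14 162] [ 38  18 158] [ 35  18 158]
```

```bash
cat > ov.py <<'E'
import pickle,numpy as np,cv2,sys
from h import *
def circ(c,rad,z,n=120):
    a=np.linspace(0,2*np.pi,n);return np.c_[c[0]+rad*np.cos(a),c[1]+rad*np.sin(a),0*a+z]
def draw(cam,lst,crop,k,fn):
    x0,x1,y0,y1=crop
    im=cv2.resize(cam["frame"][y0:y1,x0:x1,::-1],None,fx=k,fy=k,interpolation=cv2.INTER_CUBIC).copy()
    im=cv2.convertScaleAbs(im,alpha=1.3)
    for P,col in lst:
        q=proj(cam,P);q=((q-[x0,y0]+.5)*k-.5)
        cv2.polylines(im,[np.round(q*8).astype(np.int32)],False,col,1,cv2.LINE_AA,3)
    cv2.imwrite(fn,im)
def model(ctr,yaw,cap,depth=0):
    # yaw: box x axis world angle ; cap: joint angle
    u=np.array([np.cos(yaw),np.sin(yaw)]);v=np.array([-u[1],u[0]])
    o=np.array(ctr)-50*v
    def w(pts,z):
        return np.array([[*(o+a*u+b*v),z] for a,b in pts])
    zt=208-depth
    L=[(circ(ctr,54,zt),(0,0,255)),(circ(ctr,63,198),(255,0,0)),(circ(ctr,57,198),(255,0,0)),
     (w([(-100,-140),(100,-140),(100,140),(-100,140),(-100,-140)],190),(0,200,0))]
    L.append((w([(-60,42),(-73,42),(-73,58),(-60,58)],198),(255,0,255)))
    na=yaw+np.pi+cap
    e=np.array([np.cos(na),np.sin(na)]);f=np.array([-e[1],e[0]]);c=np.array(ctr)
    pl=lambda pts,z:np.array([[*(c+a*e+b*f),z] for a,b in pts])
    L.append((pl([(54,9.5),(42,6),(42,-6),(54,-9.5)],zt),(0,0,255)))
    rr=[(-23,7),(-49,7),(-49,-7),(-23,-7),(-23,7)]
    L.append((pl(rr,zt),(0,255,255)));L.append((pl(rr,zt+16),(0,255,255)))
    return L
E
python3 - <<'E'
from ov import *
d=pickle.load(open("c0.pkl","rb"))
c=(544.5,123);yaw=np.radians(-12);nd=np.arctan2(46,17.5)
L=model(c,yaw,nd-yaw-np.pi)
draw(d["top"],L,(160,295,135,245),5,"pics/o1.png")
draw(d["side"],L,(200,300,130,255),5,"pics/o2.png")
E
```

```text
(no output)
```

View pics/o1.png

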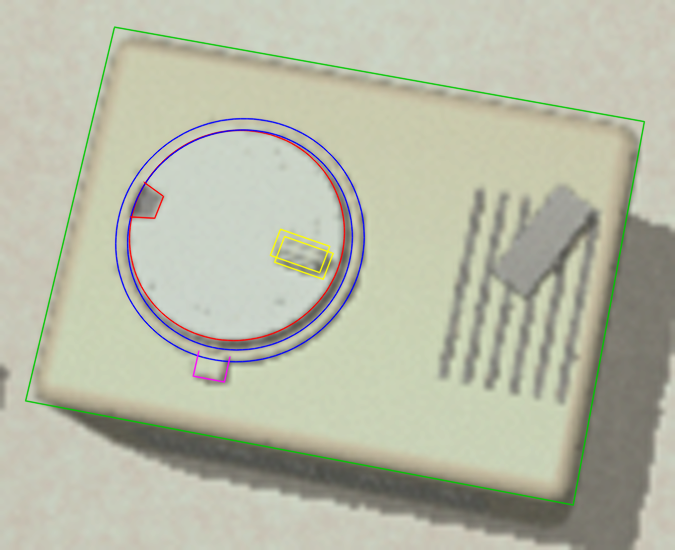

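View pics/o2.png

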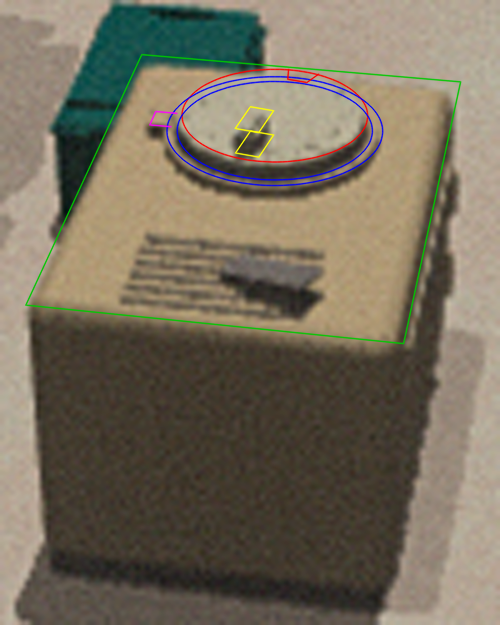

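```bash
cat > pl.py <<'E'
import numpy as np
from scipy.spatial.transform import Rotation as R
from rig import r
def pose():
    o=r.observe();q=o["orientation"];return o["position"],R.from_quat([q[1],q[2],q[3],q[0]]),o
def target(yaw):  # yaw deg = world angle of tool y, z down
    y=np.array([np.cos(np.radians(yaw)),np.sin(np.radians(yaw)),0]);z=np.array([0,0,-1.]);x=np.cross(y,z)
    return R.from_matrix(np.c_[x,y,z])
def plan(p,yaw,n,grip=0):
    P,Q,o=pose();T=target(yaw)
    yn=np.degrees(np.arctan2(*Q.as_matrix()[[1,0],1]))
    print("t",round(o["t"],2),"pos",P.round(1),"yaw",round(yn,2),"tilt z",Q.as_matrix()[:,2].round(4),"F",o["contact_force"].round(2),"gap",round(o["finger_gap"],3),"q",o["joint_pos"].round(2))
    rv=(Q.inv()*T).as_rotvec()/n; st=R.from_rotvec(rv)
    out=[];cp=P.copy();cq=Q
    for i in range(n):
        d=(np.array(p)-P)/n
        out.append([*(cq.inv().apply(d)).round(1),*np.degrees(rv).round(2),grip]);cq=cq*st
    for i in range(0,n,5):print([[ [float(x) for x in a] for a in out[i:i+5]]])
E
python3 -c "
from pl import *
plan((263,567,310),65,3)
P0=pose
import pl
p,q,o=pose()
pl.pose=lambda:(p+np.array([0,0,85]),q,o)
plan((500,100,290),-22,13)"
```

```text
t 0.1 pos [263.1 566.3 224.1] yaw 65.09 tilt z [-6.0e-04 -1.5e-03 -1.0e+00] F [-0.21  0.01 -1.21] gap 1.004 q [-1.1   0.69 -0.19  1.57  0.16  0.9  -0.22]
[[[0.1, 0.2, -28.6, -0.03, 0.0, 0.03, 0.0], [0.1, 0.2, -28.6, -0.03, 0.0, 0.03, 0.0], [0.1, 0.2, -28.6, -0.03, 0.0, 0.03, 0.0]]]
t 0.1 pos [263.1 566.3 309.1] yaw 65.09 tilt z [-6.0e-04 -1.5e-03 -1.0e+00] F [-0.21  0.01 -1.21] gap 1.004 q [-1.1   0.69 -0.19  1.57  0.16  0.9  -0.22]
[[[-31.6, -24.9, 1.5, -0.01, 0.01, 6.7, 0.0], [-34.3, -21.0, 1.5, -0.01, 0.01, 6.7, 0.0], [-36.5, -16.8, 1.5, -0.01, 0.01, 6.7, 0.0], [-38.3, -12.5, 1.5, -0.01, 0.01, 6.7, 0.0], [-39.4, -7.9, 1.5, -0.01, 0.01, 6.7, 0.0]]]
[[[-40.1, -3.3, 1.5, -0.01, 0.01, 6.7, 0.0], [-40.2, 1.4, 1.5, -0.01, 0.01, 6.7, 0.0], [-39.8, 6.1, 1.5, -0.01, 0.01, 6.7, 0.0], [-38.8, 10.7, 1.5, -0.01, 0.01, 6.7, 0.0], [-37.3, 15.2, 1.5, -0.01, 0.01, 6.7, 0.0]]]
[[[-35.2, 19.4, 1.5, -0.01, 0.01, 6.7, 0.0], [-32.7, 23.4, 1.5, -0.01, 0.01, 6.7, 0.0], [-29.8, 27.0, 1.5, -0.01, 0.01, 6.7, 0.0]]]
```

Emit:
servo_tool:
  deltas:
    - [[0, 0, -29, 0, 0, 0, 0], [0, 0, -29, 0, 0, 0, 0], [0, 0, -29, 0, 0, 0, 0]]
  grip_force: 20

```text
t: 0.4
position: [261.8, 562.4, 307.1]
orientation: [-0.001, 0.215, 0.977, -0.008]
contact_force: [0.1, 0.0, -0.1]
finger_gap: 0.752
```

Emit:
servo_tool:
  deltas:
    - [[-31.5, -25, 1, 0, 0, 6.7, 0], [-34, -21, 1, 0, 0, 6.7, 0], [-36.5, -17, 1, 0, 0, 6.7, 0], [-38, -12.5, 1, 0, 0, 6.7, 0], [-39.5, -8, 1, 0, 0, 6.7, 0]]

```text
t: 0.9
position: [349.5, 385.3, 305.6]
orientation: [-0.002, 0.492, 0.871, -0.003]
contact_force: [-1.0, -0.1, -0.5]
finger_gap: 0.296
```

```bash
python3 -c "
from pl import *
plan((500,100,290),-22,9)"
```

```text
t 0.9 pos [349.5 385.3 305.6] yaw 31.07 tilt z [-0.0072 -0.0035 -1.    ] F [-1.03 -0.11 -0.5 ] gap 0.296 q [-0.89  0.45 -0.05  1.77  0.02  0.93 -0.4 ]
[[[-35.8, -2.0, 1.7, -0.05, 0.02, 5.9, 0.0], [-35.8, 1.7, 1.7, -0.05, 0.02, 5.9, 0.0], [-35.4, 5.3, 1.7, -0.05, 0.02, 5.9, 0.0], [-34.7, 8.9, 1.7, -0.05, 0.02, 5.9, 0.0], [-33.6, 12.5, 1.7, -0.05, 0.02, 5.9, 0.0]]]
[[[-32.2, 15.8, 1.7, -0.05, 0.02, 5.9, 0.0], [-30.4, 19.1, 1.7, -0.05, 0.02, 5.9, 0.0], [-28.2, 22.1, 1.7, -0.05, 0.02, 5.9, 0.0], [-25.8, 24.9, 1.7, -0.05, 0.02, 5.9, 0.0]]]
```

Emit:
servo_tool:
  deltas:
    - [[-36, -2, 1.5, 0, 0, 6, 0], [-36, 1.5, 1.5, 0, 0, 6, 0], [-35.5, 5, 1.5, 0, 0, 6, 0], [-35, 9, 1.5, 0, 0, 6, 0], [-33.5, 12.5, 1.5, 0, 0, 6, 0]]

```text
t: 1.4
position: [432.5, 216.1, 297.1]
orientation: [-0.001, 0.709, 0.705, -0.005]
contact_force: [1.4, 0.3, -0.6]
finger_gap: 0.005
```

```bash
python3 -c "
from pl import *
plan((500,100,290),-22,5)"
```

```text
t 1.4 pos [432.5 216.1 297.1] yaw -0.27 tilt z [-0.0091 -0.0056 -0.9999] F [ 1.35  0.27 -0.64] gap 0.005 q [-0.64  0.41  0.12  1.88 -0.06  0.86 -0.5 ]
[[[-23.2, 13.6, 1.4, -0.09, 0.08, 4.35, 0.0], [-22.1, 15.3, 1.4, -0.09, 0.08, 4.35, 0.0], [-20.8, 17.0, 1.4, -0.09, 0.08, 4.35, 0.0], [-19.5, 18.5, 1.4, -0.09, 0.08, 4.35, 0.0], [-18.0, 19.9, 1.4, -0.09, 0.08, 4.35, 0.0]]]
```

Emit:
servo_tool:
  deltas:
    - [[-23, 13.5, 1.5, 0, 0, 4.5, 0], [-22, 15.5, 1.5, 0, 0, 4.5, 0], [-21, 17, 1.5, -0.1, 0.1, 4.5, 0], [-19.5, 18.5, 1.5, -0.1, 0.1, 4.5, 0], [-18, 20, 1.5, 0, 0, 4.5, 0]]

```text
t: 1.9
position: [499.5, 91.5, 288.4]
orientation: [-0.0, 0.838, 0.545, -0.005]
contact_force: [0.7, 0.1, -0.5]
finger_gap: 0.003
```

Emit:
servo_tool:
  deltas:
    - [[0, 0, 0, 0, 0, 0, 0], [0, 0, 0, 0, 0, 0, 0]]

```text
t: 2.1
position: [500.2, 87.3, 287.7]
orientation: [0.001, 0.84, 0.542, -0.006]
contact_force: [0.2, 1.1, -0.8]
finger_gap: 0.003
```

```bash
python3 - <<'E'
from pl import *
import cv2,pickle
plan((500,100,250),-22,3)
d={n:r.camera(n) for n in("top","side")};pickle.dump(d,open("c1.pkl","wb"))
from ov import *
P,Q,o=pose()
M=Q.as_matrix()
def box(z):
    return np.array([P+M@[a,b,z] for a,b in[(9,17.5),(-9,17.5),(-9,-17.5),(9,-17.5),(9,17.5)]])
L=[(box(22),(0,0,255)),(box(-20),(0,255,0))]
draw(d["top"],L,(150,300,120,245),5,"pics/t1.png")
draw(d["side"],L,(150,300,70,190),5,"pics/s1.png")
E
```

```text
t 2.1 pos [500.2  87.3 287.7] yaw -24.38 tilt z [-0.0085 -0.0074 -0.9999] F [ 0.2   1.08 -0.78] gap 0.003 q [-0.42  0.47  0.24  1.83 -0.13  0.87 -0.54]
[[[3.9, -1.8, 12.5, -0.09, 0.19, -0.79, 0.0], [3.9, -1.7, 12.6, -0.09, 0.19, -0.79, 0.0], [3.9, -1.7, 12.6, -0.09, 0.19, -0.79, 0.0]]]
```

View pics/t1.png

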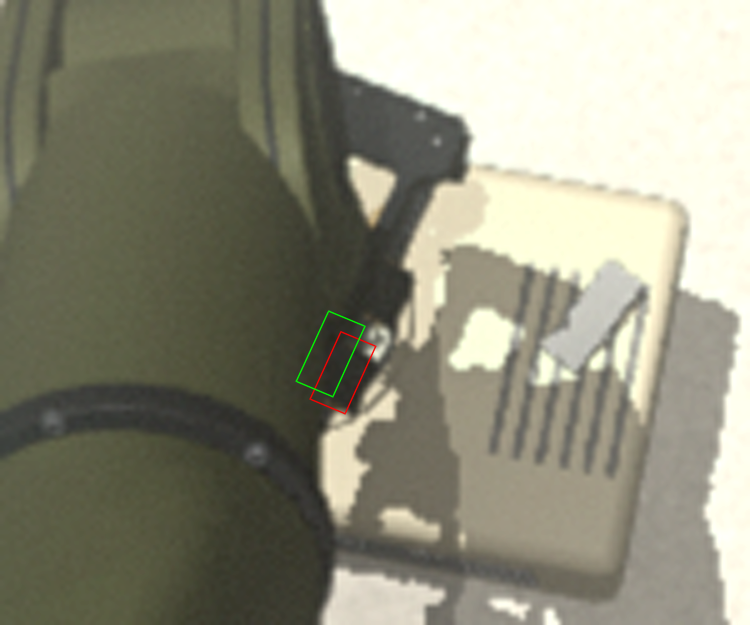

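View pics/s1.png

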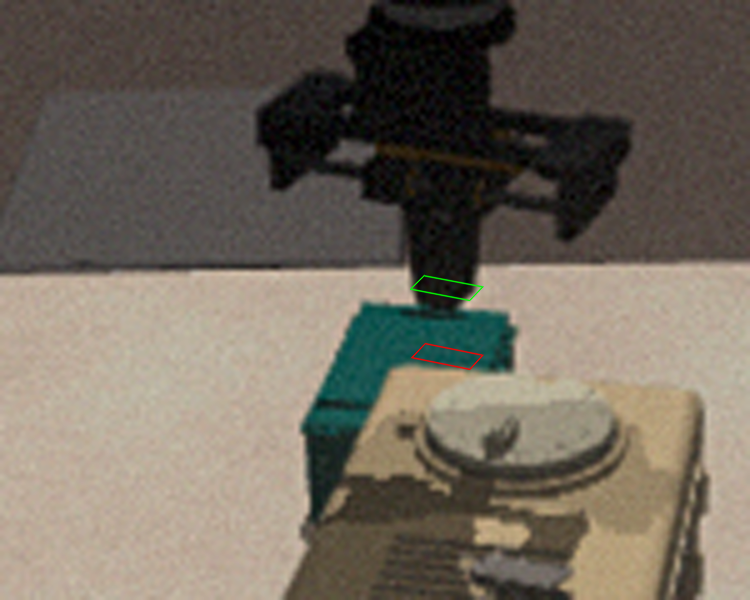

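```bash
cat > look.py <<'E'
from pl import *
from ov import *
import sys
def look(tag,crt=(150,300,120,245),crs=(150,300,70,190),extra=[]):
    P,Q,o=pose();print(o["t"],P.round(1))
    d={n:r.camera(n) for n in("top","side")};pickle.dump(d,open(f"c_{tag}.pkl","wb"))
    P,Q,o=pose();print(o["t"],P.round(1))
    M=Q.as_matrix()
    def box(z):
        return np.array([P+M@[a,b,z] for a,b in[(9,17.5),(-9,17.5),(-9,-17.5),(9,-17.5),(9,17.5)]])
    L=[(box(22),(0,0,255)),(box(-20),(0,255,0))]+extra
    draw(d["top"],L,crt,5,f"pics/t_{tag}.png")
    draw(d["side"],L,crs,5,f"pics/s_{tag}.png")
E
python3 -c "
from look import *
look('2')"
```

```text
2.2 [500.2  87.8 287.9]
2.3 [500.2  88.4 288.1]
```

View pics/t_2.png

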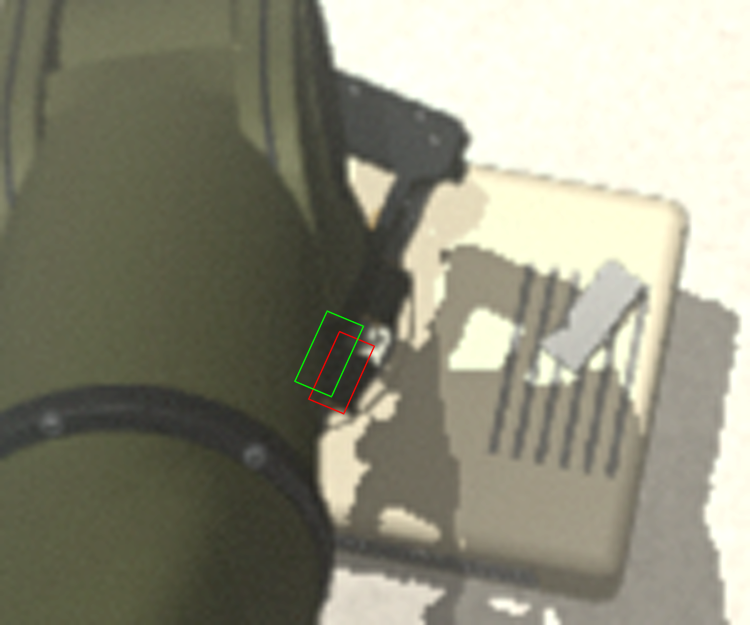

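View pics/s_2.png

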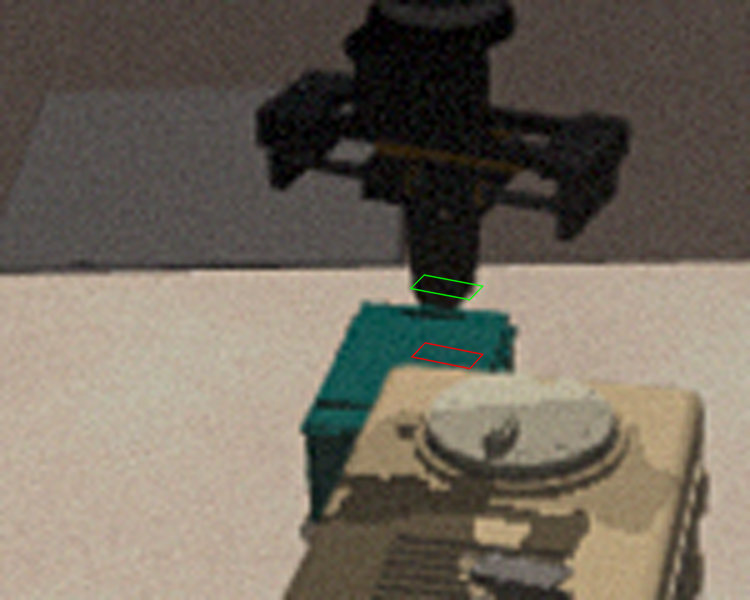

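```bash
python3 - <<'E'
from ov import *
from scipy.spatial.transform import Rotation as R
d=pickle.load(open("c0.pkl","rb"))
P=np.array([263.1,566.6,224.4]);M=R.from_quat([.2157,.9765,0,0]).as_matrix()
def box(z,lo,hi): return np.array([P+M@[a,b,z] for a,b in[(9,hi),(-9,hi),(-9,lo),(9,lo),(9,hi)]])
L=[]
for lo,hi in((44,61.5),(-61.5,-44)):
    L+=[(box(22,lo,hi),(0,0,255)),(box(-20,lo,hi),(0,255,0))]
draw(d["side"],L,(120,240,20,120),6,"pics/s_a.png")
draw(d["top"],L,(0,120,260,380),6,"pics/t_a.png")
E
```

```text
(no output)
```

View pics/s_a.png

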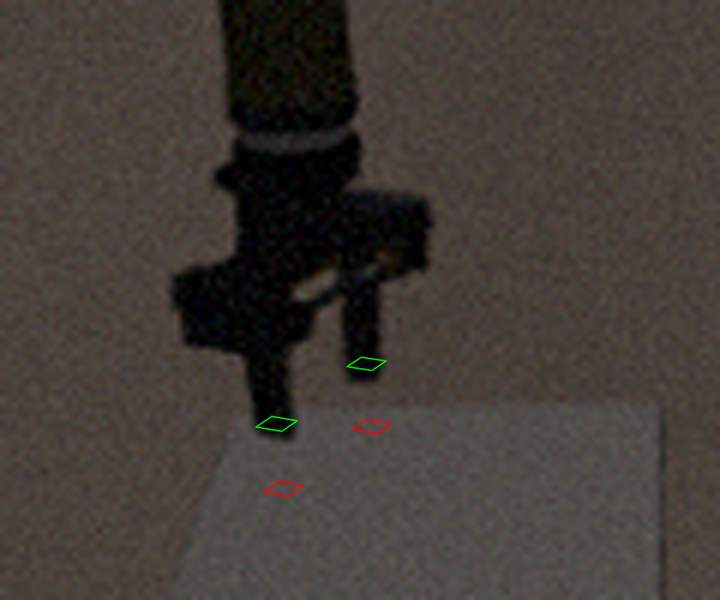

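View pics/t_a.png

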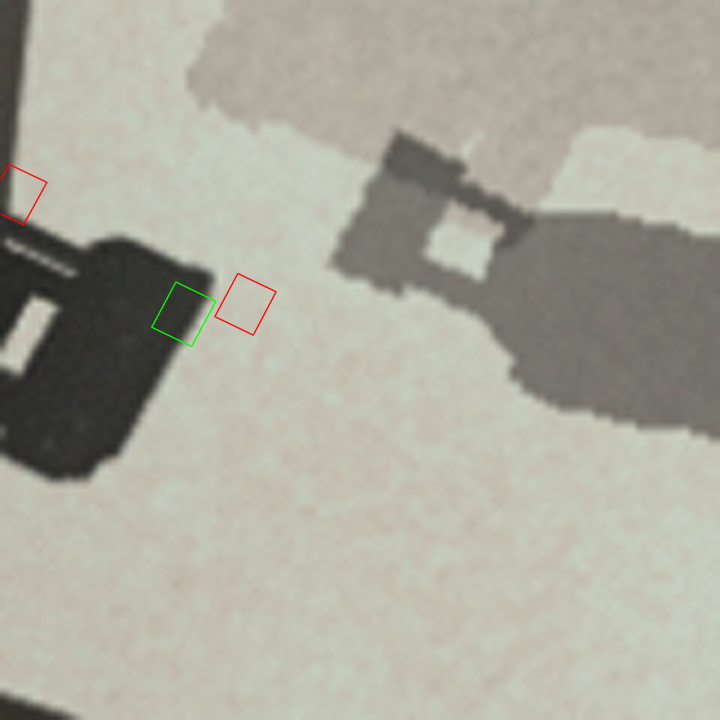

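```bash
python3 - <<'E'
from ov import *
from scipy.spatial.transform import Rotation as R
d=pickle.load(open("c0.pkl","rb"))
M=R.from_quat([.2157,.9765,0,0]).as_matrix()
for i,dz in enumerate((0,36)):
    P=np.array([263.1,566.6,224.4+dz])
    def box(z,lo,hi,h=9): return np.array([P+M@[a,b,z] for a,b in[(h,hi),(-h,hi),(-h,lo),(h,lo),(h,hi)]])
    L=[(box(-42,-93.5,93.5,37.5),(255,0,255))]
    for lo,hi in((44,61.5),(-61.5,-44)):
        L+=[(box(22,lo,hi),(0,0,255)),(box(-42,lo,hi),(0,255,0))]
    draw(d["side"],L,(120,240,20,120),4,f"pics/a{i}.png")
    draw(d["top"],L,(0,80,260,360),5,f"pics/b{i}.png")
A=[cv2.imread(f"pics/{n}.png") for n in("a0","a1","b0","b1")]
cv2.imwrite("pics/ab.png",np.vstack([np.hstack([A[2],A[3]])]))
cv2.imwrite("pics/aa.png",np.vstack([A[0],A[1]])[:,:])
E
```

```text
(no output)
```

View pics/ab.png

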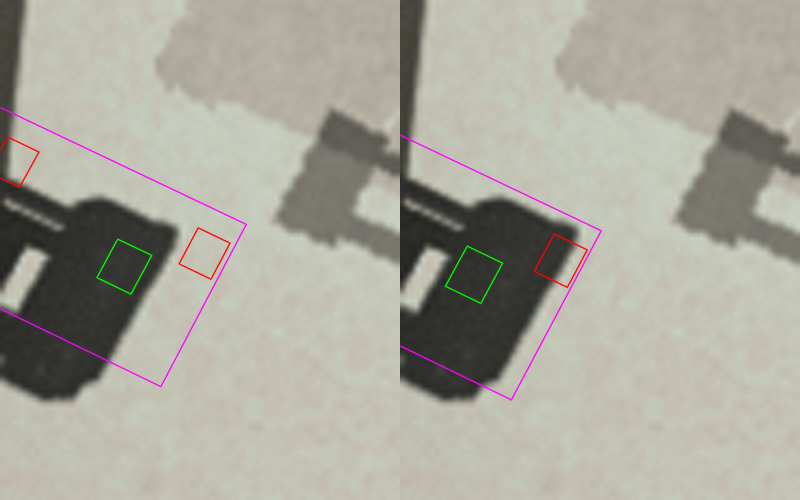

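View pics/aa.png

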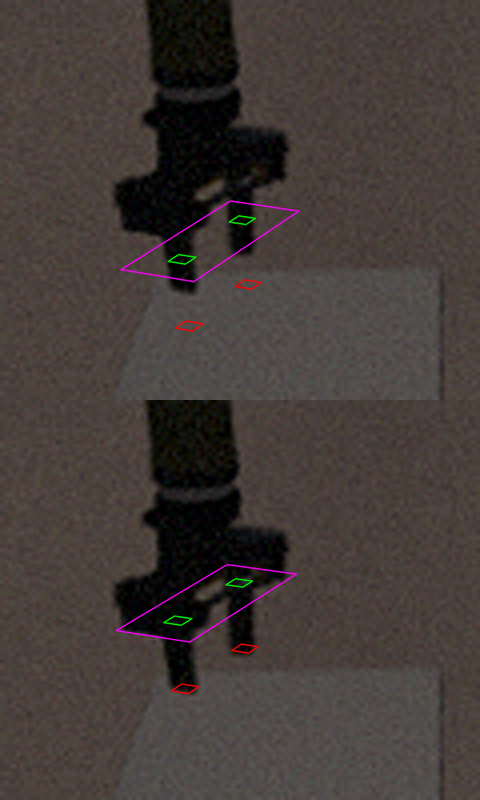

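The side view puts the real fingertips about 37 mm higher than the reported TCP plus 22 mm implies: the tip is at (440,303) against a prediction of (447,356). The start picture shows the same offset. I'll go down in steps and check against the cameras and the force reading instead of trusting the number.

Emit:
servo_tool:
  deltas:
    - [[4, -2, 11, -0.1, 0.2, -0.8, 0], [4, -2, 11, -0.1, 0.2, -0.8, 0], [4, -2, 11, -0.1, 0.2, -0.8, 0], [0, 0, 0, 0, 0, 0, 0]]

```text
t: 2.7
position: [498.2, 106.5, 254.7]
orientation: [-0.001, 0.825, 0.564, 0.002]
contact_force: [-0.4, 0.0, 0.2]
finger_gap: 0.005
```

```bash
python3 -c "
from look import *
plan((500,100,235),-22,2)
look('3')"
```

```text
t 2.7 pos [498.2 106.5 254.7] yaw -21.27 tilt z [ 0.0024  0.0036 -1.    ] F [-0.39  0.01  0.17] gap 0.005 q [-0.43  0.5   0.21  1.89 -0.15  0.76 -0.51]
[[[-2.8, 2.0, 9.9, 0.03, -0.12, 0.37, 0.0], [-2.7, 2.0, 9.9, 0.03, -0.12, 0.37, 0.0]]]
2.7 [498.2 106.5 254.7]
2.8 [499.4 105.8 255.9]
```

View pics/s_3.png

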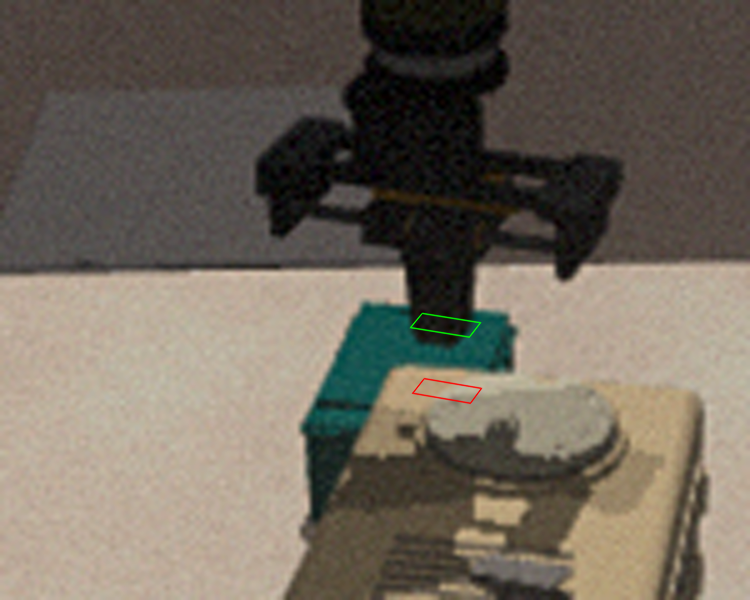

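View pics/t_3.png

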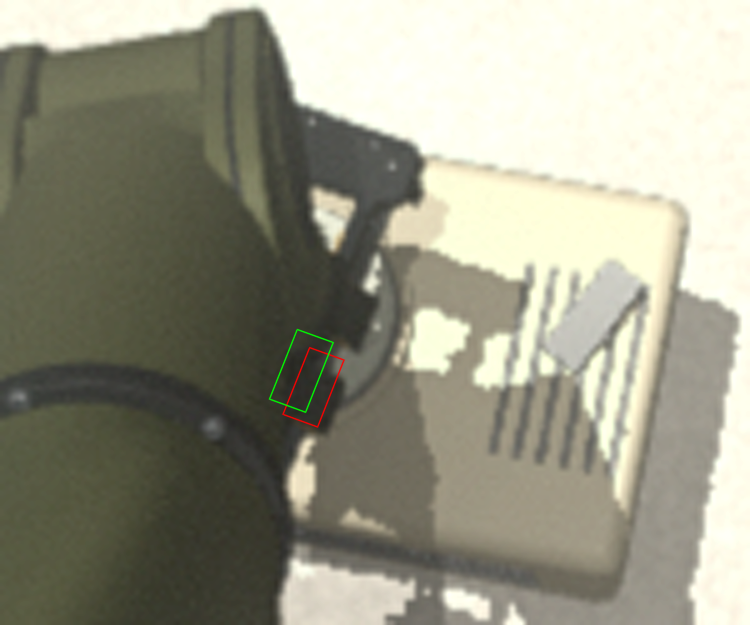

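Emit:
servo_tool:
  deltas:
    - [[-3, 2, 8, 0, -0.1, 0.4, 0], [-2, 2, 8, 0, -0.1, 0.3, 0], [0, 0, 8, 0, 0, 0, 0], [0, 0, 6, 0, 0, 0, 0], [0, 0, 0, 0, 0, 0, 0]]

```text
t: 3.3
position: [502.6, 98.7, 224.6]
orientation: [0.002, 0.83, 0.558, 0.003]
contact_force: [1.5, 0.0, 0.3]
finger_gap: 0.002
```

```bash
python3 -c "
from look import *
plan((500,100,220),-22,2)
look('4')"
```

```text
t 3.3 pos [502.6  98.7 224.6] yaw -22.2 tilt z [ 0.006  0.    -1.   ] F [1.47 0.02 0.27] gap 0.002 q [-0.41  0.55  0.2   1.92 -0.16  0.68 -0.5 ]
[[[0.1, -1.5, 2.3, 0.16, -0.07, -0.1, 0.0], [0.1, -1.5, 2.3, 0.16, -0.07, -0.1, 0.0]]]
3.3 [502.6  98.7 224.6]
3.4 [503.1  98.8 225.4]
```

View pics/s_4.png

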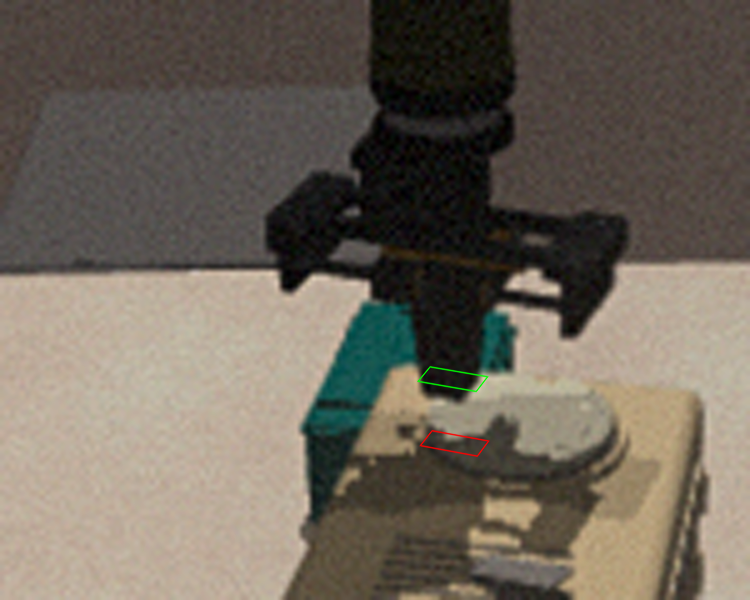

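View pics/t_4.png

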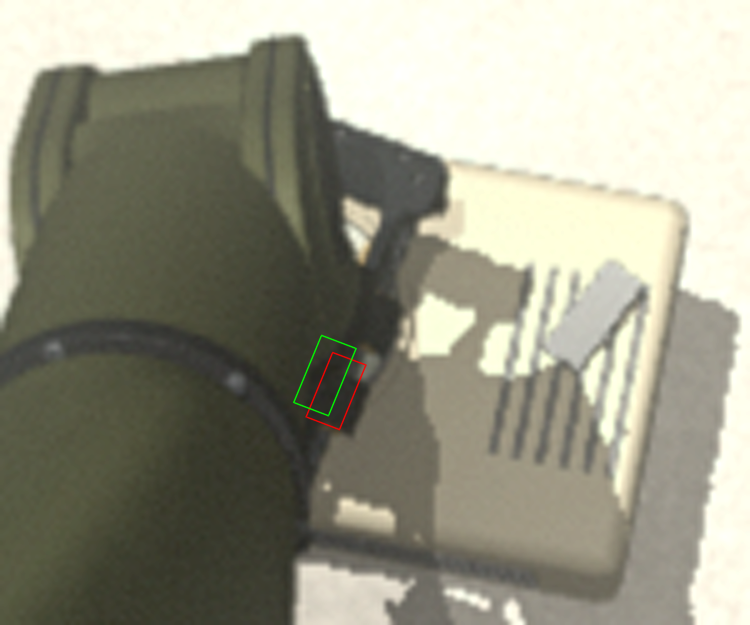

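```bash
python3 - <<'E'
from ov import *
from pl import target
d=pickle.load(open("c_4.pkl","rb"))
M=target(-22.2).as_matrix()
P=np.array([502.8,98.8,225+37])
def box(z,lo,hi,h=9): return np.array([P+M@[a,b,z] for a,b in[(h,hi),(-h,hi),(-h,lo),(h,lo),(h,hi)]])
L=[(box(-42,-93.5,93.5,37.5),(255,0,255)),(box(-80,-93.5,93.5,37.5),(255,255,0)),(box(22,-17.5,17.5),(0,0,255)),(box(-42,-17.5,17.5),(0,255,0))]
draw(d["side"],L,(180,290,90,200),5,"pics/a.png")
draw(d["top"],L,(150,260,125,235),5,"pics/b.png")
cv2.imwrite("pics/c.png",np.hstack([cv2.imread("pics/a.png"),cv2.imread("pics/b.png")])[:,:1100])
im=cv2.imread("pics/c.png");cv2.imwrite("pics/c.png",cv2.resize(im,(800,400)))
E
```

View pics/c.png

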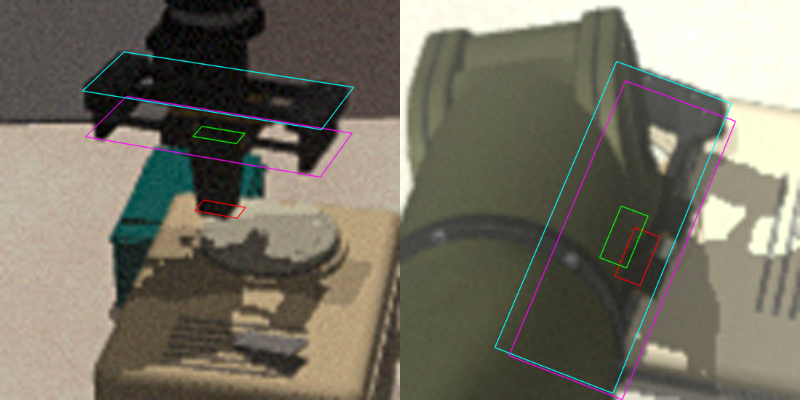

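Emit:
servo_tool:
  deltas:
    - [[0, -2, 4, 0.15, 0, 0, 0], [0, -2, 4, 0.15, 0, 0, 0], [0, 0, 4, 0, 0, 0, 0], [0, 0, 4, 0, 0, 0, 0], [0, 0, 0, 0, 0, 0, 0]]

```text
t: 3.9
position: [499.5, 100.9, 208.6]
orientation: [-0.0, 0.83, 0.558, 0.002]
contact_force: [0.9, -0.4, 0.6]
finger_gap: 0.005
```

```bash
python3 -c "
from look import *
plan((500,100,200),-22,3)
look('5')"
```

```text
t 3.9 pos [499.5 100.9 208.6] yaw -22.17 tilt z [ 0.0033  0.0031 -1.    ] F [ 0.88 -0.37  0.64] gap 0.005 q [-0.41  0.57  0.19  1.94 -0.17  0.64 -0.5 ]
[[[-0.2, 0.3, 2.9, 0.04, -0.08, -0.06, 0.0], [-0.2, 0.3, 2.9, 0.04, -0.08, -0.06, 0.0], [-0.2, 0.3, 2.9, 0.04, -0.08, -0.06, 0.0]]]
3.9 [499.5 100.9 208.6]
4.0 [499.8 100.9 209. ]
```

View pics/s_5.png

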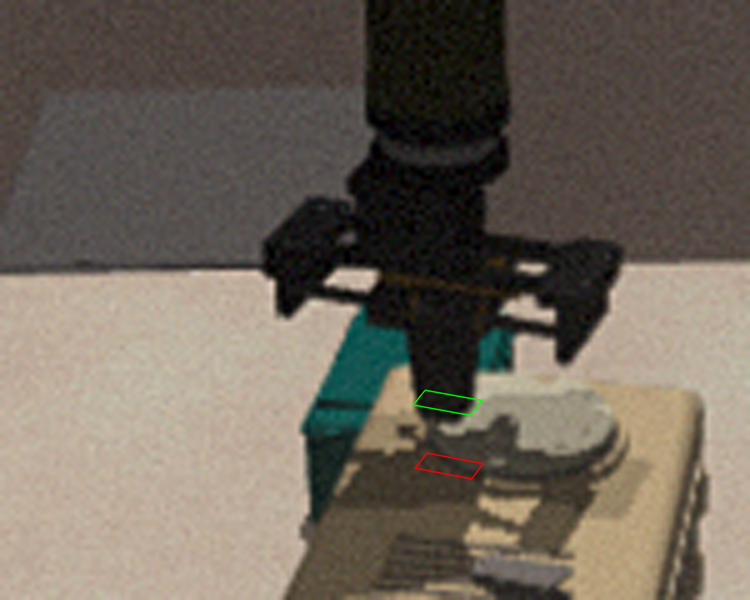

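Emit:
servo_tool:
  deltas:
    - [[0, 0, 4, 0, 0, 0, 0], [0, 0, 4, 0, 0, 0, 0], [0, 0, 3, 0, 0, 0, 0], [0, 0, 0, 0, 0, 0, 0]]

```text
t: 4.4
position: [500.2, 100.9, 197.3]
orientation: [-0.0, 0.83, 0.558, 0.003]
contact_force: [-0.0, 0.3, -0.5]
finger_gap: 0.006
```

```bash
python3 -c "
from look import *
plan((500,100,195),-22,3)
look('6',crs=(205,305,120,200))"
```

```text
t 4.4 pos [500.2 100.9 197.3] yaw -22.18 tilt z [ 0.0049  0.0034 -1.    ] F [-0.05  0.35 -0.51] gap 0.006 q [-0.4   0.59  0.18  1.96 -0.18  0.61 -0.49]
[[[-0.3, 0.1, 0.8, 0.06, -0.1, -0.06, 0.0], [-0.3, 0.1, 0.8, 0.06, -0.1, -0.06, 0.0], [-0.3, 0.1, 0.8, 0.06, -0.1, -0.06, 0.0]]]
4.4 [500.2 100.9 197.3]
4.5 [500.4 101.  197.7]
```

View pics/s_6.png

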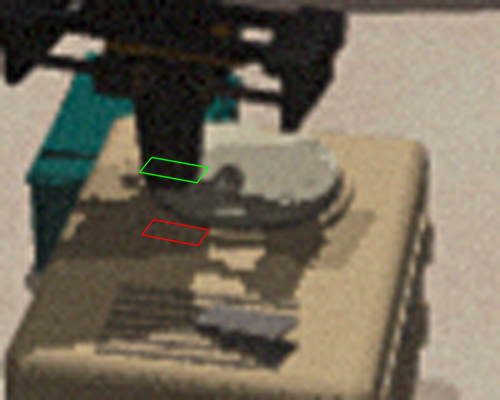

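View pics/t_6.png

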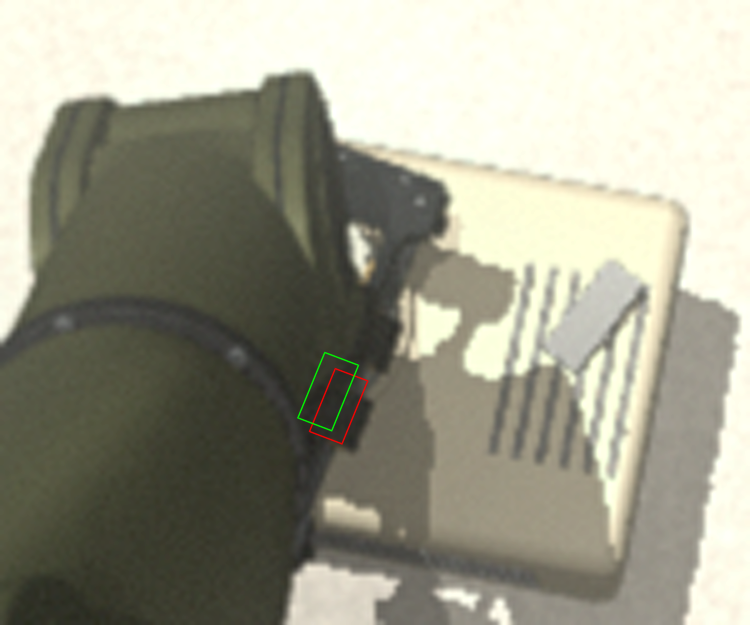

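```bash
python3 - <<'E'
from ov import *
from pl import target
d=pickle.load(open("c_6.pkl","rb"));d0=pickle.load(open("c0.pkl","rb"))
M=target(-22.2).as_matrix()
Ls=[]
c=(543,117.5);yaw=np.radians(-12)
L=model(c,yaw,np.radians(-100))
for dz,col in((37,(0,128,255)),):
    P=np.array([500.2,96,197.3+dz])
    L.append((np.array([P+M@[a,b,22] for a,b in[(9,17.5),(-9,17.5),(-9,-17.5),(9,-17.5),(9,17.5)]]),(255,255,255)))
draw(d["side"],L,(215,285,135,180),10,"pics/a.png")
draw(d0["side"],L,(215,285,135,180),10,"pics/b.png")
E
```

```text
(no output)
```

View pics/a.png

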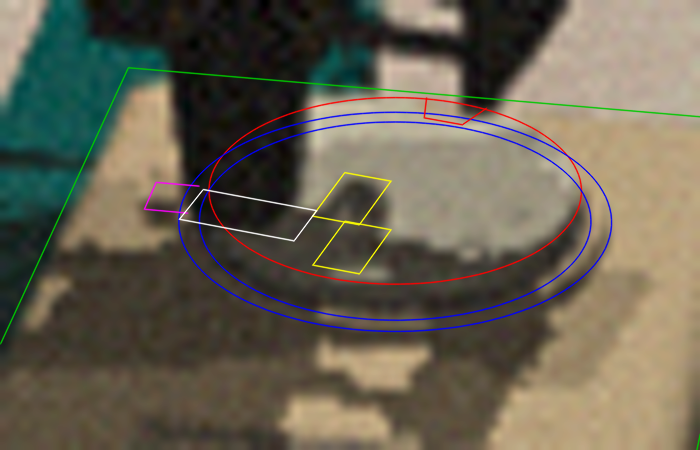

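View pics/b.png

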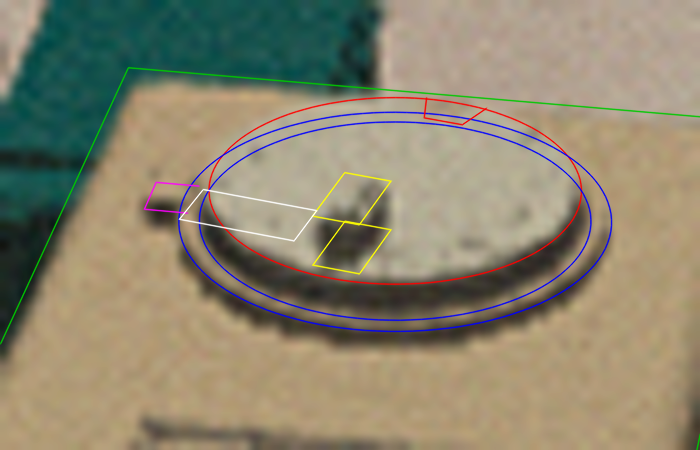

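```bash
cat > arc.py <<'E'
from pl import *
C=np.array([544.,121.])
def rows(phis,s=24.5,z=195,rad=36,c=C):
    P,Q,o=pose();M=Q.as_matrix()
    yn=np.degrees(np.arctan2(M[1,1],M[0,1]))
    v=P[:2]-c
    print("t",round(o["t"],2),"pos",P.round(1),"yaw",round(yn,2),"tiltz",M[:,2].round(4),"F",o["contact_force"].round(2),"rel",np.hypot(*v).round(1),"phi_eff",round(np.degrees(np.arctan2(v[1],v[0]))%360+np.degrees(np.arctan2(s,rad)),1))
    cp,cq=P,Q
    for k,ph in enumerate(phis):
        a=np.radians(ph);er=np.array([np.cos(a),np.sin(a)]);et=np.array([-er[1],er[0]])
        p=np.r_[c+rad*er-s*et,z]; T=target(ph+90)
        d=cq.inv().apply(p-cp);rv=np.degrees((cq.inv()*T).as_rotvec())
        print([float(x) for x in d.round(1)]+[float(x) for x in rv.round(1)]+[0])
        cp,cq=p,T
E
python3 -c "
from arc import *
rows([246,248,251,255,259])"
```

```text
t 4.5 pos [500.4 101.  197.7] yaw -22.18 tiltz [ 0.0055  0.0036 -1.    ] F [ 0.53 -0.54  0.25] rel 48.0 phi_eff 238.9
[-0.2, 7.1, 2.7, 0.2, -0.3, 1.8, 0]
[-0.8, 1.3, 0.0, 0.0, 0.0, -2.0, 0]
[-1.2, 1.9, 0.0, 0.0, 0.0, -3.0, 0]
[-1.6, 2.6, 0.0, 0.0, 0.0, -4.0, 0]
[-1.6, 2.6, 0.0, 0.0, 0.0, -4.0, 0]
```

Emit:
servo_tool:
  deltas:
    - [[0, 3.5, 1, 0.2, -0.3, 1, 0], [0, 3.5, 1, 0, 0, 0.8, 0], [-0.8, 1.5, 0.5, 0, 0, -2, 0], [-1.2, 2, 0, 0, 0, -3, 0], [-1.6, 2.6, 0, 0, 0, -4, 0]]

```text
t: 5.0
position: [512.1, 92.9, 195.1]
orientation: [-0.0, 0.791, 0.612, -0.0]
contact_force: [-1.2, 1.2, 0.5]
finger_gap: 0.005
```

```bash
python3 -c "
from arc import *
rows([259,262,266,270,274])"
```

```text
t 5.0 pos [512.1  92.9 195.1] yaw -14.6 tiltz [-2.e-04 -1.e-04 -1.e+00] F [-1.23  1.21  0.52] rel 42.5 phi_eff 255.7
[-2.2, 1.6, 0.1, -0.0, 0.0, -3.6, 0]
[-1.2, 1.9, 0.0, 0.0, 0.0, -3.0, 0]
[-1.6, 2.6, 0.0, 0.0, 0.0, -4.0, 0]
[-1.6, 2.6, 0.0, 0.0, 0.0, -4.0, 0]
[-1.6, 2.6, 0.0, 0.0, 0.0, -4.0, 0]
```

Emit:
servo_tool:
  deltas:
    - [[-2.2, 1.8, 0, 0, 0, -3.6, 0], [-1.2, 2, 0, 0, 0, -3, 0], [-1.6, 2.6, 0, 0, 0, -4, 0], [-1.6, 2.6, 0, 0, 0, -4, 0], [0, 0, 0, 0, 0, 0, 0]]

```text
t: 5.5
position: [519.1, 84.7, 194.9]
orientation: [-0.002, 0.701, 0.713, -0.001]
contact_force: [-0.1, 0.2, -0.1]
finger_gap: 0.003
```

```bash
python3 -c "
from arc import *
rows([274,278,282,286,290])
from look import *
look('7',crs=(205,305,120,200))"
```

```text
t 5.5 pos [519.1  84.7 194.9] yaw 1.03 tiltz [-3.6e-03  7.0e-04 -1.0e+00] F [-0.09  0.16 -0.1 ] rel 44.0 phi_eff 269.8
[-1.4, 2.9, -0.1, -0.2, -0.1, -3.0, 0]
[-1.6, 2.6, 0.0, 0.0, 0.0, -4.0, 0]
[-1.6, 2.6, 0.0, 0.0, 0.0, -4.0, 0]
[-1.6, 2.6, 0.0, 0.0, 0.0, -4.0, 0]
[-1.6, 2.6, 0.0, 0.0, 0.0, -4.0, 0]
5.5 [519.1  84.7 194.9]
5.6 [519.   84.9 194.8]
```

View pics/s_7.png

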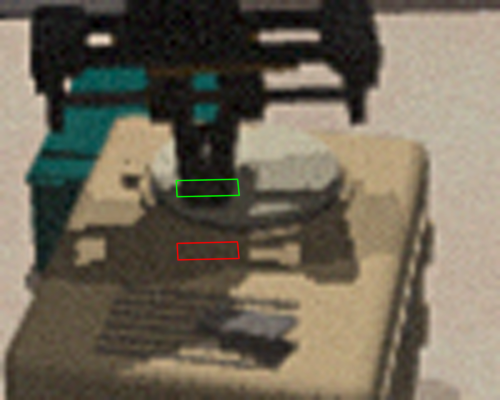

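View pics/t_7.png

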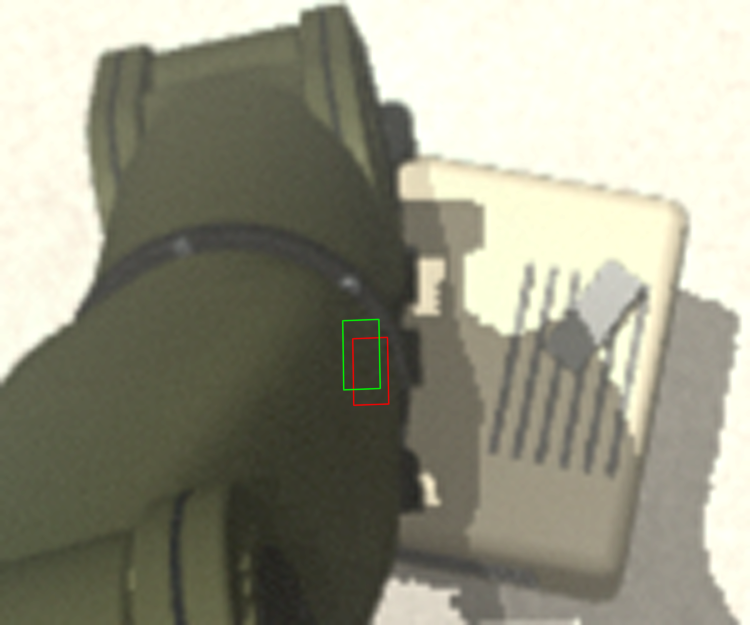

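Side view: the finger, around (208,170-200), is next to the rib at (247,180), and the rib has moved round with it. I'll continue along the arc.

Emit:
servo_tool:
  deltas:
    - [[-1.4, 2.9, 0, -0.2, 0, -3, 0], [-1.6, 2.6, 0, 0, 0, -4, 0], [-1.6, 2.6, 0, 0, 0, -4, 0], [-1.6, 2.6, 0, 0, 0, -4, 0], [-1.6, 2.6, 0, 0, 0, -4, 0]]

```text
t: 6.1
position: [530.9, 78.8, 194.6]
orientation: [-0.002, 0.571, 0.821, -0.002]
contact_force: [-0.7, -1.0, 1.3]
finger_gap: 0.006
```

```bash
python3 -c "
from arc import *
rows([292,296,300,304,308])"
```

```text
t 6.1 pos [530.9  78.8 194.6] yaw 20.37 tiltz [-0.0047 -0.0013 -1.    ] F [-0.67 -1.02  1.32] rel 44.2 phi_eff 287.0
[-1.7, 3.5, -0.5, -0.3, -0.0, -1.6, 0]
[-1.6, 2.6, 0.0, 0.0, 0.0, -4.0, 0]
[-1.6, 2.6, 0.0, 0.0, 0.0, -4.0, 0]
[-1.6, 2.6, 0.0, 0.0, 0.0, -4.0, 0]
[-1.6, 2.6, 0.0, 0.0, 0.0, -4.0, 0]
```

Emit:
servo_tool:
  deltas:
    - [[-1.7, 3.5, -0.5, -0.3, 0, -2, 0], [-1.6, 2.7, 0, 0, 0, -4, 0], [-1.6, 2.7, 0, 0, 0, -4, 0], [-1.6, 2.7, 0, 0, 0, -4, 0], [-1.6, 2.7, 0, 0, 0, -4, 0]]

```text
t: 6.6
position: [546.0, 76.8, 194.6]
orientation: [-0.001, 0.432, 0.902, -0.001]
contact_force: [-0.4, 0.3, 0.6]
finger_gap: 0.008
```

```bash
python3 -c "
from arc import *
rows([308,312,316,320,324])"
```

```text
t 6.6 pos [546.   76.8 194.6] yaw 38.81 tiltz [-0.003  -0.0016 -1.    ] F [-0.44  0.34  0.65] rel 44.2 phi_eff 306.8
[0.0, 1.1, -0.4, -0.2, -0.0, 0.8, 0]
[-1.6, 2.6, 0.0, 0.0, 0.0, -4.0, 0]
[-1.6, 2.6, 0.0, 0.0, 0.0, -4.0, 0]
[-1.6, 2.6, 0.0, 0.0, 0.0, -4.0, 0]
[-1.6, 2.6, 0.0, 0.0, 0.0, -4.0, 0]
```

Emit:
servo_tool:
  deltas:
    - [[-1, 2.5, -0.4, -0.2, 0, -2, 0], [-1.6, 2.6, 0, 0, 0, -4, 0], [-1.6, 2.6, 0, 0, 0, -4, 0], [-1.6, 2.6, 0, 0, 0, -4, 0], [0, 0, 0, 0, 0, 0, 0]]

```text
t: 7.1
position: [557.5, 78.6, 194.6]
orientation: [-0.0, 0.317, 0.949, -0.001]
contact_force: [-0.7, -0.0, 0.9]
finger_gap: 0.006
```

```bash
python3 -c "
from arc import *
rows([324,328,332,336,339])
from look import *
look('8',crs=(205,305,120,200))"
```

```text
t 7.1 pos [557.5  78.6 194.6] yaw 53.07 tiltz [-1.2e-03 -8.0e-04 -1.0e+00] F [-0.7  -0.05  0.85] rel 44.5 phi_eff 321.9
[-0.1, 1.9, -0.4, -0.1, -0.0, -0.9, 0]
[-1.6, 2.6, 0.0, 0.0, 0.0, -4.0, 0]
[-1.6, 2.6, 0.0, 0.0, 0.0, -4.0, 0]
[-1.6, 2.6, 0.0, 0.0, 0.0, -4.0, 0]
[-1.2, 1.9, 0.0, 0.0, 0.0, -3.0, 0]
7.1 [557.5  78.6 194.6]
7.2 [557.3  78.6 194.6]
```

View pics/s_8.png

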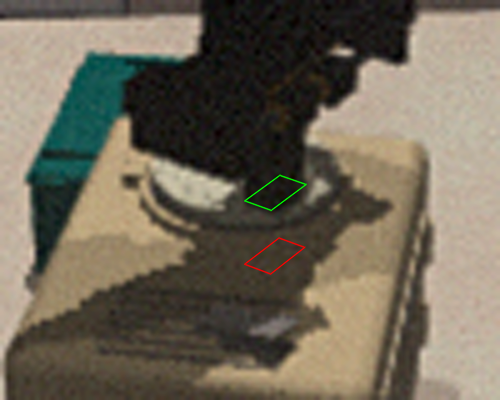

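View pics/t_8.png

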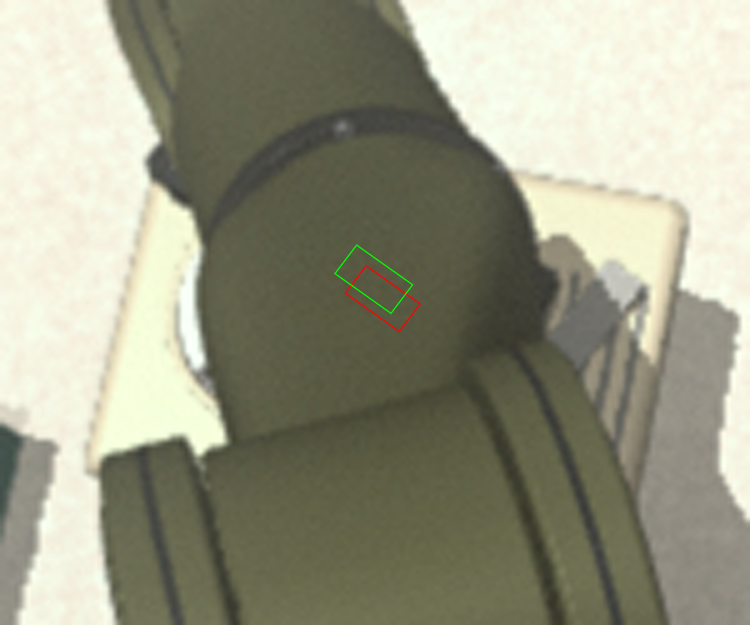

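The finger hides the rib here. I'll stop a little short, at about 338°, then back off and look.

Emit:
servo_tool:
  deltas:
    - [[-0.6, 2.2, -0.4, 0, 0, -2, 0], [-1.6, 2.6, 0, 0, 0, -4, 0], [-1.6, 2.6, 0, 0, 0, -4, 0], [-1.2, 2, 0, 0, 0, -3, 0], [0, 0, 0, 0, 0, 0, 0]]

```text
t: 7.7
position: [566.4, 81.9, 194.8]
orientation: [-0.001, 0.204, 0.979, -0.003]
contact_force: [-0.2, -1.2, 0.0]
finger_gap: 0.008
```

```bash
python3 -c "
from arc import *
rows([338,341,344,346,348])"
```

```text
t 7.7 pos [566.4  81.9 194.8] yaw 66.43 tiltz [-0.0024 -0.0049 -1.    ] F [-0.15 -1.23  0.04] rel 45.0 phi_eff 334.0
[-0.5, 3.4, -0.3, -0.3, -0.0, -1.6, 0]
[-1.2, 1.9, 0.0, 0.0, 0.0, -3.0, 0]
[-1.2, 1.9, 0.0, 0.0, 0.0, -3.0, 0]
[-0.8, 1.3, 0.0, 0.0, 0.0, -2.0, 0]
[-0.8, 1.3, 0.0, 0.0, 0.0, -2.0, 0]
```

Now I'll back off 5 mm, rise, and swing clear over to the -x side so the top camera can see the cap.

Emit:
servo_tool:
  deltas:
    - [[0, -6, 0, 0, 0, 0, 0], [0, 0, -25, 0, 0, 0, 0], [0, 0, -30, 0, 0, 0, 0], [0, 0, -30, 0, 0, 0, 0], [0, -45, 0, 0, 0, 0, 0]]

```text
t: 8.2
position: [546.2, 40.8, 282.3]
orientation: [-0.001, 0.202, 0.979, -0.0]
contact_force: [0.2, -0.4, -0.3]
finger_gap: 0.005
```

Emit:
servo_tool:
  deltas:
    - [[0, -45, 0, 0, 0, 0, 0], [0, -45, 0, 0, 0, 0, 0], [0, -40, 0, 0, 0, 0, 0], [0, 0, 0, 0, 0, 0, 0]]

```text
t: 8.6
position: [489.9, -88.6, 283.7]
orientation: [0.0, 0.207, 0.978, -0.002]
contact_force: [-0.9, 0.1, 0.4]
finger_gap: 0.008
```

```bash
python3 - <<'E'
from look import *
c=(544.5,123);yaw=np.radians(-12)
look('9',crt=(165,255,145,220),crs=(205,300,125,195))
E
```

```text
8.6 [489.9 -88.6 283.7]
8.7 [492.5 -82.9 284. ]
```

View pics/t_9.png

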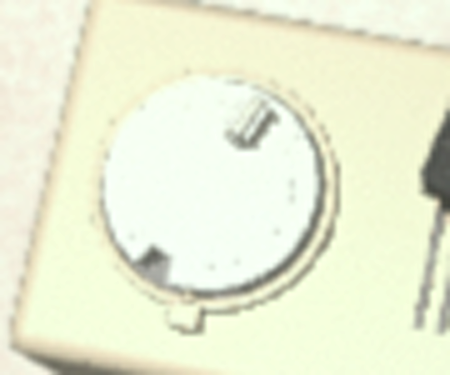

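View pics/s_9.png

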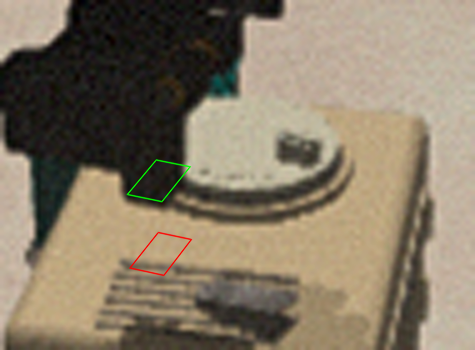

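The cap has turned. The rib is now up and to the right at (250,122), and the notch at (155,263) is short of the lug at (186,318). I'll measure what remains.

```bash
python3 - <<'E'
from ov import *
d=pickle.load(open("c_9.pkl","rb"))
t=d["top"]; t["frame"]=cv2.convertScaleAbs(t["frame"],alpha=.7)
best=(544.5,123)
for k,(c,yaw,cap) in enumerate([((544.5,123),-12,-30)]):
    draw(t,model(c,np.radians(yaw),np.radians(cap)),(180,240,155,215),10,"pics/m.png")
E
```

```text
(no output)
```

View pics/m.png

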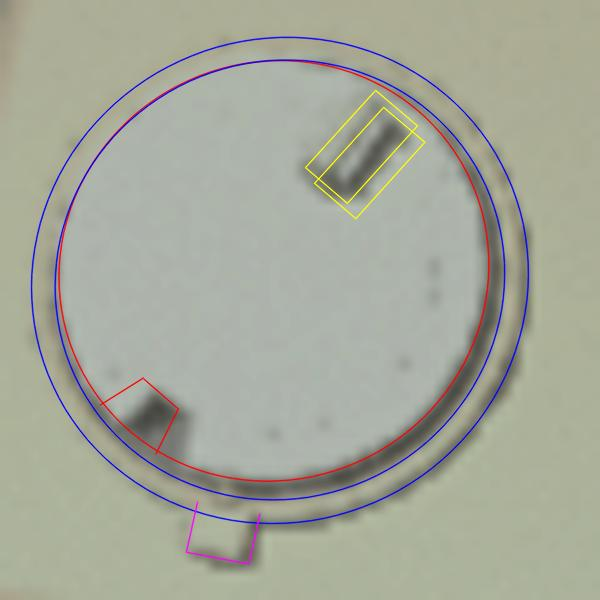

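```bash
python3 - <<'E'
from ov import *
d=pickle.load(open("c_9.pkl","rb"))
t=d["top"]; t["frame"]=cv2.convertScaleAbs(t["frame"],alpha=.7)
for k,cap in enumerate((-27,-24)):
    draw(t,model((543.5,122.5),np.radians(-12),np.radians(cap)),(182,234,158,214),8,f"pics/m{k}.png")
cv2.imwrite("pics/mm.png",np.hstack([cv2.imread(f"pics/m{k}.png") for k in(0,1)])[:,:800] if 0 else cv2.resize(np.hstack([cv2.imread(f"pics/m{k}.png") for k in(0,1)]),(800,430)))
E
```

```text
(no output)
```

View pics/mm.png

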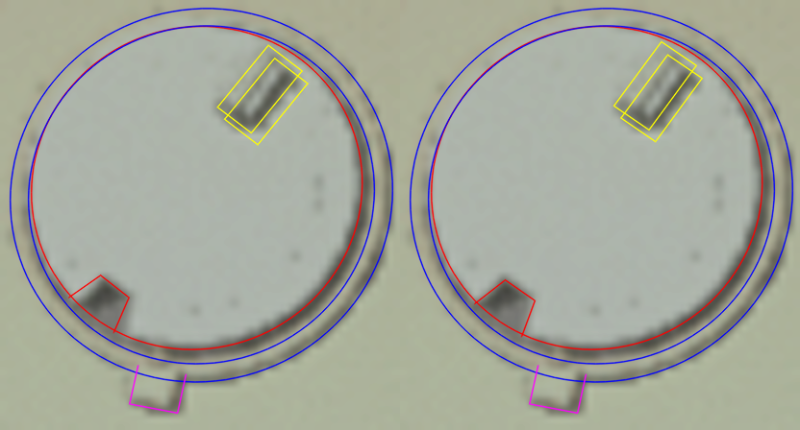

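```bash
python3 - <<'E'
from pl import *
plan((555,76,240),56,5)
E
```

```text
t 8.7 pos [492.5 -82.9 284. ] yaw 66.51 tilt z [ 2.8e-03 -4.0e-04 -1.0e+00] F [ 0.12 -0.64  0.24] gap 0.007 q [ 0.29  0.46 -0.33  1.86  0.19  0.86  1.03]
[[[1.2, 34.1, 8.8, 0.01, 0.03, 2.1, 0.0], [2.5, 34.1, 8.8, 0.01, 0.03, 2.1, 0.0], [3.7, 33.9, 8.8, 0.01, 0.03, 2.1, 0.0], [5.0, 33.8, 8.8, 0.01, 0.03, 2.1, 0.0], [6.2, 33.6, 8.8, 0.01, 0.03, 2.1, 0.0]]]
```

Emit:
servo_tool:
  deltas:
    - [[1, 34, 8.5, 0, 0, 2, 0], [2.5, 34, 8.5, 0, 0, 2, 0], [4, 34, 8.5, 0, 0, 2, 0], [5, 32, 8.5, 0, 0, 2, 0], [6, 20, 5, 0, 0, 2, 0]]

```text
t: 9.2
position: [551.2, 73.6, 244.9]
orientation: [0.003, 0.291, 0.957, 0.003]
contact_force: [0.2, 0.9, 0.6]
finger_gap: 0.004
```

Emit:
servo_tool:
  deltas:
    - [[0, 0, 0, 0, 0, 0, 0]]

```text
t: 9.3
position: [551.3, 80.3, 244.2]
orientation: [0.003, 0.287, 0.958, 0.005]
contact_force: [0.7, -0.8, 0.1]
finger_gap: 0.007
```

```bash
python3 - <<'E'
from pl import *
plan((555,76,195),56,5)
E
```

```text
t 9.3 pos [551.3  80.3 244.2] yaw 56.63 tilt z [ 0.0081  0.0079 -0.9999] F [ 0.67 -0.84  0.08] gap 0.007 q [-0.06  0.58 -0.26  1.76  0.18  0.82  0.58]
[[[-1.1, -0.4, 9.8, 0.13, 0.03, 0.13, 0.0], [-1.1, -0.4, 9.8, 0.13, 0.03, 0.13, 0.0], [-1.1, -0.4, 9.8, 0.13, 0.03, 0.13, 0.0], [-1.1, -0.4, 9.8, 0.13, 0.03, 0.13, 0.0], [-1.1, -0.3, 9.8, 0.13, 0.03, 0.13, 0.0]]]
```

Emit:
servo_tool:
  deltas:
    - [[-1.5, -1, 10, 0.2, 0, 0, 0], [-1.5, -1, 10, 0.2, 0, 0, 0], [-1, 0, 10, 0.1, 0, 0, 0], [-1, 0, 9, 0.1, 0, 0, 0], [-1, 0, 9, 0, 0, 0, 0]]

```text
t: 9.8
position: [555.6, 73.4, 193.3]
orientation: [0.002, 0.287, 0.958, -0.001]
contact_force: [-0.4, 1.4, 7.7]
finger_gap: 0.002
```

```bash
python3 -c "
from arc import *
rows([323,328,333,338,342],s=17.5)"
```

```text
t 9.8 pos [555.6  73.4 193.3] yaw 56.66 tiltz [ 0.0028 -0.0027 -1.    ] F [-0.38  1.37  7.7 ] rel 49.0 phi_eff 309.6
[1.0, 13.7, -1.7, -0.0, 0.2, 3.7, 0]
[-1.4, 3.2, 0.0, 0.0, 0.0, -5.0, 0]
[-1.4, 3.2, 0.0, 0.0, 0.0, -5.0, 0]
[-1.4, 3.2, 0.0, 0.0, 0.0, -5.0, 0]
[-1.1, 2.6, 0.0, 0.0, 0.0, -4.0, 0]
```

Fz is 7.7 N at TCP z 193, so the fingertip is touching the cap. That puts the real tip 15 mm above the TCP reading. I'll lift by 3 mm.

Emit:
servo_tool:
  deltas:
    - [[0, 0, -4, 0, 0, 0, 0], [0, 0, 0, 0, 0, 0, 0]]

```text
t: 10.0
position: [554.9, 72.0, 196.0]
orientation: [0.001, 0.288, 0.958, -0.002]
contact_force: [0.0, -0.1, -0.5]
finger_gap: 0.004
```

```bash
python3 -c "
from arc import *
rows([323,328,333,338,342],s=17.5,z=197)"
```

```text
t 10.0 pos [554.9  72.  196. ] yaw 56.57 tiltz [ 2.0e-04 -3.5e-03 -1.0e+00] F [ 0.02 -0.07 -0.48] rel 50.2 phi_eff 308.5
[1.2, 15.2, -1.0, -0.2, 0.1, 3.6, 0]
[-1.4, 3.2, 0.0, 0.0, 0.0, -5.0, 0]
[-1.4, 3.2, 0.0, 0.0, 0.0, -5.0, 0]
[-1.4, 3.2, 0.0, 0.0, 0.0, -5.0, 0]
[-1.1, 2.6, 0.0, 0.0, 0.0, -4.0, 0]
```

Emit:
servo_tool:
  deltas:
    - [[0, 5, -0.5, 0, 0, 1, 0], [0.5, 5, -0.5, 0, 0, 1, 0], [0.5, 5, 0, 0, 0, 1, 0], [-1.4, 3.2, 0, 0, 0, -5, 0], [-1.4, 3.2, 0, 0, 0, -5, 0]]

```text
t: 10.5
position: [569.4, 88.3, 198.1]
orientation: [0.001, 0.23, 0.973, -0.003]
contact_force: [0.5, -2.2, 0.4]
finger_gap: 0.004
```

```bash
python3 -c "
from arc import *
rows([336,339,342,344,346],s=17.5,z=197)"
```

```text
t 10.5 pos [569.4  88.3 198.1] yaw 63.45 tiltz [ 7.0e-04 -6.7e-03 -1.0e+00] F [ 0.47 -2.19  0.41] rel 41.4 phi_eff 333.7
[0.6, 2.1, 1.1, -0.3, 0.2, -2.5, 0]
[-0.9, 1.9, 0.0, 0.0, 0.0, -3.0, 0]
[-0.9, 1.9, 0.0, 0.0, 0.0, -3.0, 0]
[-0.6, 1.3, 0.0, 0.0, 0.0, -2.0, 0]
[-0.6, 1.3, 0.0, 0.0, 0.0, -2.0, 0]
```

Emit:
servo_tool:
  deltas:
    - [[0, 2, 1, -0.3, 0, -2.5, 0], [-0.9, 2, 0, 0, 0, -3, 0], [-0.9, 2, 0, 0, 0, -3, 0], [-0.5, 1, 0, 0, 0, -2, 0], [0, 0, 0, 0, 0, 0, 0]]

```text
t: 11.0
position: [575.0, 93.3, 197.4]
orientation: [0.002, 0.137, 0.991, -0.003]
contact_force: [-0.7, -1.1, 0.2]
finger_gap: 0.01
```

```bash
python3 -c "
from arc import *
rows([345,346],s=17.5,z=197)"
```

```text
t 11.0 pos [575.   93.3 197.4] yaw 74.28 tiltz [ 0.0025 -0.0059 -1.    ] F [-0.74 -1.06  0.21] rel 41.6 phi_eff 344.2
[1.2, 1.2, 0.4, -0.3, 0.2, -0.7, 0]
[-0.3, 0.6, 0.0, 0.0, 0.0, -1.0, 0]
```

Emit:
servo_tool:
  deltas:
    - [[0.5, 1.3, 0, -0.3, 0, -1, 0], [0, 0, 0, 0, 0, 0, 0], [0, -7, 0, 0, 0, 0, 0], [0, -2, -25, 0, 0, 0, 0], [0, -10, -30, 0, 0, 0, 0]]

```text
t: 11.5
position: [567.4, 77.2, 250.2]
orientation: [-0.002, 0.127, 0.992, -0.0]
contact_force: [1.0, 0.1, -0.2]
finger_gap: 0.003
```

Emit:
servo_tool:
  deltas:
    - [[0, -45, -20, 0, 0, 0, 0], [0, -45, 0, 0, 0, 0, 0], [0, -45, 0, 0, 0, 0, 0], [0, -40, 0, 0, 0, 0, 0], [0, 0, 0, 0, 0, 0, 0]]

```text
t: 12.0
position: [524.0, -97.7, 275.3]
orientation: [0.004, 0.127, 0.992, 0.001]
contact_force: [-0.5, -0.3, -0.9]
finger_gap: 0.007
```

```bash
cat > ang.py <<'E'
from look import *
def ang(tag,caps,depth=0):
    look(tag,crt=(165,255,145,220),crs=(205,300,125,195))
    t=pickle.load(open(f"c_{tag}.pkl","rb"))["top"];t["frame"]=cv2.convertScaleAbs(t["frame"],alpha=.7)
    ims=[]
    for k,cap in enumerate(caps):
        draw(t,model((543.5,122.5),np.radians(-12),np.radians(cap),depth) if cap is not None else [],(182,232,158,214),8,f"pics/m{k}.png");ims.append(cv2.imread(f"pics/m{k}.png"))
    cv2.imwrite(f"pics/mm_{tag}.png",np.hstack(ims))
E
python3 -c "
from ang import *
ang('10',(None,-3))"
```

```text
12.0 [524.  -97.7 275.3]
12.1 [525.8 -91.4 275.6]
```

View pics/mm_10.png

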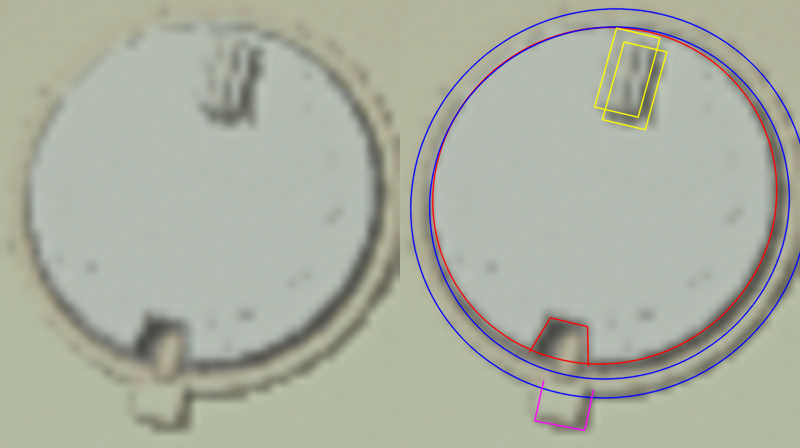

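View pics/s_10.png

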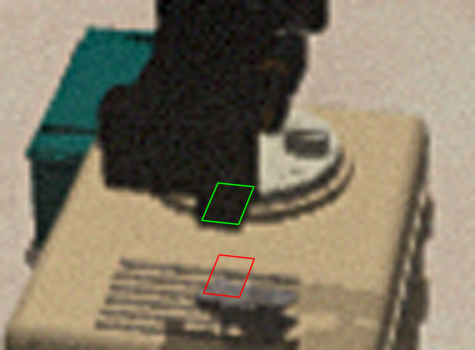

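```bash
python3 - <<'E'
from ov import *
t=pickle.load(open("c_10.pkl","rb"))["top"];t["frame"]=cv2.convertScaleAbs(t["frame"],alpha=.8)
ims=[]
for c,yaw,cap in(((543.5,122.5),-12,-5),((543.5,122.5),-12,-2)):
    y=np.radians(yaw);L=model(c,y,np.radians(cap))
    e=-np.array([np.cos(y),np.sin(y)]);f=np.array([-e[1],e[0]])
    L.append((np.array([[*(np.array(c)+a*e+b*f),198] for a,b in((57,4),(43,4),(43,-4),(57,-4))]),(0,255,0)))
    draw(t,L,(190,216,192,216),15,"pics/m.png");ims.append(cv2.imread("pics/m.png"))
draw(t,[],(190,216,192,216),15,"pics/m.png")
cv2.imwrite("pics/mk.png",np.hstack(ims))
E
```

```text
(no output)
```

View pics/mk.png

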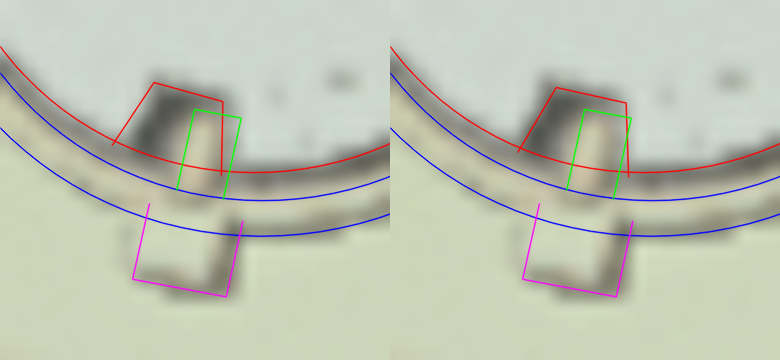

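View pics/m.png

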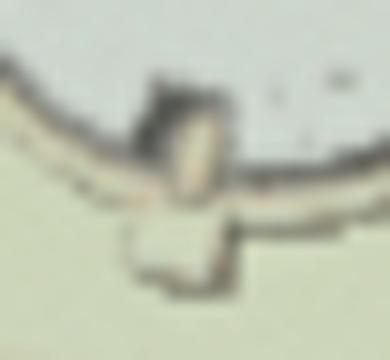

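Notch and key overlap. After parallax correction the notch is about 2.5° clockwise of the key. I'll nudge it another 2°.

```bash
python3 - <<'E'
from pl import *
plan((572,84,235),76,5)
E
```

```text
t 12.1 pos [525.8 -91.4 275.6] yaw 75.82 tilt z [ 0.01    0.0064 -0.9999] F [ 0.25  0.92 -0.13] gap 0.004 q [ 0.34  0.52 -0.39  1.78  0.24  0.88  1.17]
[[[-0.3, 36.2, 8.4, 0.1, 0.09, -0.04, 0.0], [-0.3, 36.2, 8.4, 0.1, 0.09, -0.04, 0.0], [-0.4, 36.2, 8.3, 0.1, 0.09, -0.04, 0.0], [-0.4, 36.2, 8.3, 0.1, 0.09, -0.04, 0.0], [-0.4, 36.3, 8.2, 0.1, 0.09, -0.04, 0.0]]]
```

Emit:
servo_tool:
  deltas:
    - [[0, 36, 8, 0.1, 0.1, 0, 0], [0, 36, 8, 0.1, 0.1, 0, 0], [0, 36, 8, 0.1, 0.1, 0, 0], [0, 36, 7, 0.1, 0.1, 0, 0], [0, 22, 5, 0, 0, 0, 0]]

```text
t: 12.6
position: [568.9, 80.6, 240.5]
orientation: [0.002, 0.123, 0.992, 0.003]
contact_force: [-0.1, 0.0, 0.3]
finger_gap: 0.006
```

Emit:
servo_tool:
  deltas:
    - [[0, 0, 0, 0, 0, 0, 0], [0, 0, 0, 0, 0, 0, 0]]

```text
t: 12.8
position: [568.1, 88.9, 239.9]
orientation: [0.001, 0.117, 0.993, 0.005]
contact_force: [1.0, -1.4, 0.4]
finger_gap: 0.005
```

```bash
python3 - <<'E'
from pl import *
plan((572,83,200),76,4)
E
```

```text
t 12.8 pos [568.1  88.9 239.9] yaw 76.59 tilt z [ 0.004   0.0105 -0.9999] F [ 1.04 -1.41  0.44] gap 0.005 q [-0.01  0.62 -0.36  1.7   0.26  0.86  0.85]
[[[-1.3, -1.3, 10.0, 0.16, 0.02, 0.15, 0.0], [-1.3, -1.3, 10.0, 0.16, 0.02, 0.15, 0.0], [-1.3, -1.3, 10.0, 0.16, 0.02, 0.15, 0.0], [-1.3, -1.2, 10.0, 0.16, 0.02, 0.15, 0.0]]]
```

Emit:
servo_tool:
  deltas:
    - [[-1.3, -2, 10, 0.2, 0, 0, 0], [-1.3, -2, 10, 0.2, 0, 0, 0], [-1, -1, 10, 0.1, 0, 0, 0], [-1, 0, 8, 0.1, 0, 0, 0], [0, 0, 0, 0, 0, 0, 0]]

```text
t: 13.3
position: [571.0, 77.4, 198.6]
orientation: [0.0, 0.12, 0.993, -0.002]
contact_force: [-0.6, 0.2, -0.0]
finger_gap: 0.003
```

```bash
python3 - <<'E'
from pl import *
plan((575.3,96.2,197.5),76,5)
E
```

```text
t 13.3 pos [571.   77.4 198.6] yaw 76.24 tilt z [ 2.0e-04 -3.6e-03 -1.0e+00] F [-0.6   0.23 -0.04] gap 0.003 q [-0.02  0.67 -0.34  1.74  0.3   0.78  0.83]
[[[0.1, 3.9, 0.2, -0.04, 0.01, 0.05, 0.0], [0.1, 3.9, 0.2, -0.04, 0.01, 0.05, 0.0], [0.1, 3.9, 0.2, -0.04, 0.01, 0.05, 0.0], [0.1, 3.9, 0.2, -0.04, 0.01, 0.05, 0.0], [0.1, 3.9, 0.2, -0.04, 0.01, 0.05, 0.0]]]
```

Emit:
servo_tool:
  deltas:
    - [[0, 5, 0, 0, 0, 0, 0], [0, 4, 0, 0, 0, 0, 0], [0, 3, 0, 0, 0, 0, 0], [0, 2, 0, 0, 0, 0, 0], [0, 0, 0, 0, 0, 0, 0]]

```text
t: 13.8
position: [575.3, 92.5, 199.2]
orientation: [0.001, 0.12, 0.993, -0.001]
contact_force: [0.4, -0.1, -0.4]
finger_gap: 0.006
```

```bash
python3 - <<'E'
from pl import *
plan((575.3,96.2,197.5),76,2)
E
```

```text
t 13.8 pos [575.3  92.5 199.2] yaw 76.22 tilt z [ 0.0017 -0.0027 -1.    ] F [ 0.42 -0.1  -0.4 ] gap 0.006 q [-0.05  0.68 -0.33  1.72  0.3   0.79  0.81]
[[[0.5, 1.8, 0.8, -0.06, 0.07, 0.11, 0.0], [0.5, 1.8, 0.8, -0.06, 0.07, 0.11, 0.0]]]
```

Emit:
servo_tool:
  deltas:
    - [[0.3, 1.5, 0.5, 0, 0, 0, 0], [0.3, 1.3, 0.5, 0, 0, 0, 0], [0, 0.7, 0, 0, 0, 0, 0], [0, 0, 0, 0, 0, 0, 0]]

```text
t: 14.2
position: [575.8, 95.2, 198.5]
orientation: [0.001, 0.12, 0.993, -0.002]
contact_force: [-1.3, -0.0, 0.4]
finger_gap: 0.004
```

```bash
python3 - <<'E'
from pl import *
plan((575.3,96.2,197.5),76,2)
E
```

```text
t 14.2 pos [575.8  95.2 198.5] yaw 76.18 tilt z [ 0.0023 -0.0044 -1.    ] F [-1.33 -0.01  0.43] gap 0.004 q [-0.05  0.68 -0.33  1.72  0.3   0.79  0.8 ]
[[[0.3, 0.5, 0.5, -0.11, 0.09, 0.09, 0.0], [0.3, 0.4, 0.5, -0.11, 0.09, 0.09, 0.0]]]
```

Emit:
servo_tool:
  deltas:
    - [[0.3, 1.2, 0.3, 0, 0, 0, 0], [0, 0, 0, 0, 0, 0, 0]]

```text
t: 14.4
position: [576.0, 95.8, 198.3]
orientation: [0.002, 0.121, 0.993, -0.002]
contact_force: [0.1, -0.0, 0.5]
finger_gap: 0.006
```

Emit:
servo_tool:
  deltas:
    - [[0, -7, 0, 0, 0, 0, 0], [0, -2, -25, 0, 0, 0, 0], [0, -10, -30, 0, 0, 0, 0], [0, -45, -20, 0, 0, 0, 0], [0, -45, 0, 0, 0, 0, 0]]

```text
t: 14.9
position: [549.5, -4.4, 275.0]
orientation: [0.001, 0.114, 0.994, 0.001]
contact_force: [0.7, -2.4, -0.1]
finger_gap: 0.003
```

Emit:
servo_tool:
  deltas:
    - [[0, -45, 0, 0, 0, 0, 0], [0, -45, 0, 0, 0, 0, 0], [0, 0, 0, 0, 0, 0, 0]]

```text
t: 15.2
position: [526.0, -103.2, 275.6]
orientation: [0.001, 0.118, 0.993, -0.001]
contact_force: [0.0, -0.1, 0.7]
finger_gap: 0.002
```

```bash
python3 - <<'E'
from ang import *
ang('11',(None,-1))
t=pickle.load(open("c_11.pkl","rb"))["top"];t["frame"]=cv2.convertScaleAbs(t["frame"],alpha=.8)
ims=[]
for c,yaw,cap in(((543.5,122.5),-14,-1),((543.5,122.5),-14,1.)):
    y=np.radians(yaw);L=model(c,y,np.radians(cap))
    e=-np.array([np.cos(y),np.sin(y)]);f=np.array([-e[1],e[0]])
    L.append((np.array([[*(np.array(c)+a*e+b*f),198] for a,b in((57,4),(43,4),(43,-4),(57,-4))]),(0,255,0)))
    draw(t,L,(190,216,192,216),15,"pics/m.png");ims.append(cv2.imread("pics/m.png"))
draw(t,[],(190,216,192,216),15,"pics/m.png");ims[1]=cv2.imread("pics/m.png")
cv2.imwrite("pics/mk2.png",np.hstack(ims))
E
```

```text
15.2 [ 526.  -103.2  275.6]
15.3 [527.9 -96.1 276. ]
```

View pics/mm_11.png

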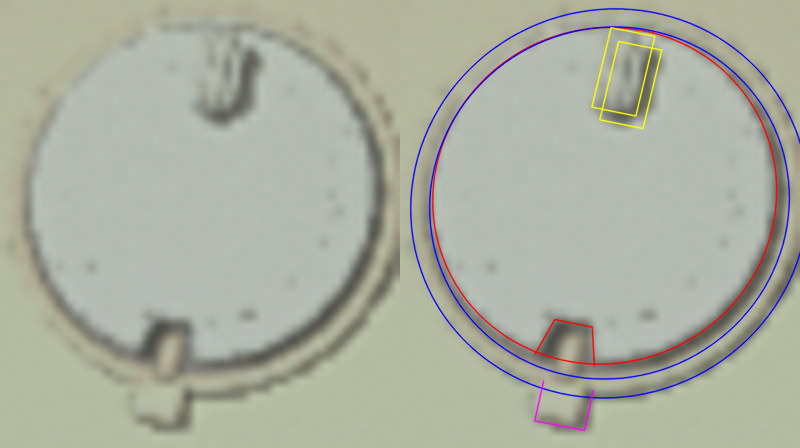

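View pics/mk2.png

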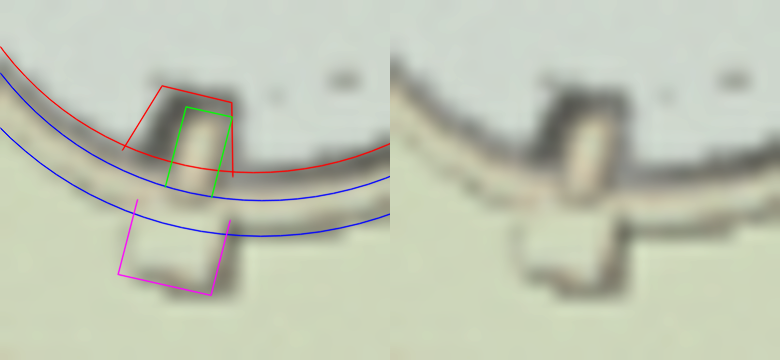

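Alignment now looks within about 1°: the notch spans roughly 160-235 and the key, parallax corrected, is centred in it. Next I'll press at the middle.

```bash
python3 - <<'E'
from pl import *
plan((540,121,240),77,6)
E
```

```text
t 15.3 pos [527.9 -96.1 276. ] yaw 76.87 tilt z [ 0.0045  0.0019 -1.    ] F [-0.65 -0.05 -0.22] gap 0.007 q [ 0.34  0.52 -0.39  1.76  0.24  0.9   1.19]
[[[6.3, 35.7, 6.1, 0.03, 0.04, -0.02, 0.0], [6.3, 35.7, 6.1, 0.03, 0.04, -0.02, 0.0], [6.2, 35.7, 6.1, 0.03, 0.04, -0.02, 0.0], [6.2, 35.7, 6.0, 0.03, 0.04, -0.02, 0.0], [6.2, 35.7, 6.0, 0.03, 0.04, -0.02, 0.0]]]
[[[6.2, 35.7, 6.0, 0.03, 0.04, -0.02, 0.0]]]
```

Emit:
servo_tool:
  deltas:
    - [[6.5, 36, 6, 0, 0, 0, 0], [6.5, 36, 6, 0, 0, 0, 0], [6, 36, 6, 0, 0, 0, 0], [6, 36, 5, 0, 0, 0, 0], [6, 36, 5, 0, 0, 0, 0]]

```text
t: 15.8
position: [540.0, 94.1, 247.8]
orientation: [0.003, 0.115, 0.993, 0.003]
contact_force: [0.1, -0.3, 0.2]
finger_gap: 0.008
```

Emit:
servo_tool:
  deltas:
    - [[2, 15, 0, 0, 0, 0, 0], [0, 0, 0, 0, 0, 0, 0], [0, 0, 0, 0, 0, 0, 0]]

```text
t: 16.1
position: [539.1, 123.4, 247.3]
orientation: [0.002, 0.105, 0.994, 0.006]
contact_force: [0.5, -0.8, 0.2]
finger_gap: 0.008
```

```bash
python3 - <<'E'
from look import *
plan((540,121,200),77,4)
look("12",crs=(205,305,120,200))
E
```

```text
t 16.1 pos [539.1 123.4 247.3] yaw 77.89 tilt z [ 0.0053  0.0122 -0.9999] F [ 0.47 -0.79  0.23] gap 0.008 q [-0.07  0.58 -0.38  1.76  0.26  0.84  0.8 ]
[[[-0.3, -0.7, 11.8, 0.19, 0.04, 0.22, 0.0], [-0.3, -0.7, 11.8, 0.19, 0.04, 0.22, 0.0], [-0.3, -0.6, 11.8, 0.19, 0.04, 0.22, 0.0], [-0.3, -0.6, 11.8, 0.19, 0.04, 0.22, 0.0]]]
16.1 [539.1 123.4 247.3]
16.2 [539.4 122.1 247.5]
```

View pics/s_12.png

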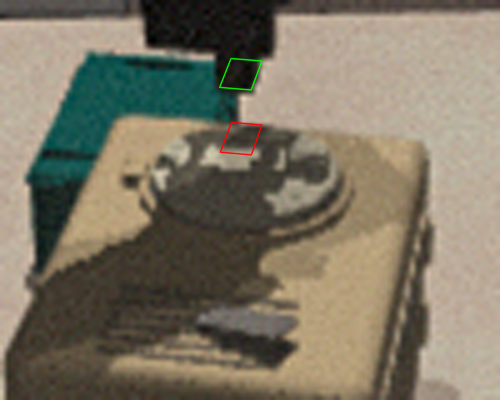

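Emit:
servo_tool:
  deltas:
    - [[0, -0.7, 11, 0.2, 0, 0, 0], [0, -0.7, 11, 0.2, 0, 0, 0], [0, 0, 11, 0.2, 0, 0, 0], [0, 0, 8, 0.1, 0, 0, 0], [0, 0, 0, 0, 0, 0, 0]]

```text
t: 16.7
position: [539.1, 115.4, 202.1]
orientation: [0.001, 0.11, 0.994, -0.002]
contact_force: [-1.0, -0.3, 0.1]
finger_gap: 0.001
```

```bash
python3 - <<'E'
from look import *
plan((540,121,195),77,4)
look("13",crs=(205,305,120,200))
E
```

```text
t 16.7 pos [539.1 115.4 202.1] yaw 77.33 tilt z [ 0.0012 -0.0043 -1.    ] F [-1.01 -0.34  0.11] gap 0.001 q [-0.09  0.63 -0.34  1.81  0.3   0.75  0.76]
[[[0.1, 1.4, 1.8, -0.06, 0.03, 0.08, 0.0], [0.1, 1.4, 1.8, -0.06, 0.03, 0.08, 0.0], [0.1, 1.4, 1.8, -0.06, 0.03, 0.08, 0.0], [0.1, 1.4, 1.8, -0.06, 0.03, 0.08, 0.0]]]
16.7 [539.1 115.4 202.1]
16.8 [539.8 115.8 203.3]
```

View pics/s_13.png

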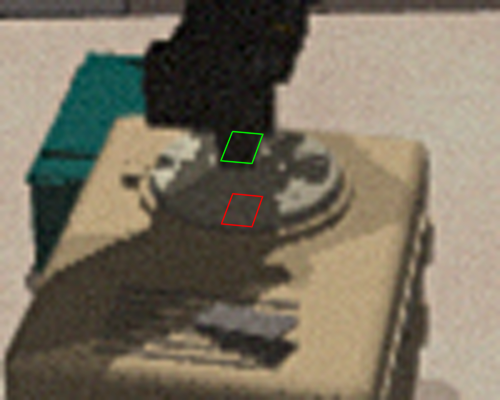

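Emit:
servo_tool:
  deltas:
    - [[0, 1.5, 3, 0, 0, 0, 0], [0, 1, 3, 0, 0, 0, 0], [0, 0, 2, 0, 0, 0, 0], [0, 0, 1.5, 0, 0, 0, 0]]

```text
t: 17.2
position: [541.4, 119.1, 194.3]
orientation: [0.003, 0.11, 0.994, -0.001]
contact_force: [-0.7, -0.7, 0.6]
finger_gap: 0.004
```

Emit:
servo_tool:
  deltas:
    - [[0, 0, 1.5, 0, 0, 0, 0], [0, 0, 1.5, 0, 0, 0, 0], [0, 0, 1.5, 0, 0, 0, 0]]

```text
t: 17.5
position: [541.6, 119.2, 190.5]
orientation: [0.004, 0.11, 0.994, -0.001]
contact_force: [-2.0, -0.1, 5.3]
finger_gap: 0.006
```

Emit:
servo_tool:
  deltas:
    - [[0, 0, 1.5, 0, 0, 0, 0], [0, 0, 1.5, 0, 0, 0, 0], [0, 0, 1.5, 0, 0, 0, 0]]

```text
t: 17.8
position: [541.6, 119.2, 187.3]
orientation: [0.004, 0.11, 0.994, -0.001]
contact_force: [-0.6, -0.9, 5.1]
finger_gap: 0.009
```

Emit:
servo_tool:
  deltas:
    - [[0, 0, 1.5, 0, 0, 0, 0], [0, 0, 1.5, 0, 0, 0, 0], [0, 0, 1.5, 0, 0, 0, 0]]

```text
t: 18.1
position: [541.6, 119.2, 184.3]
orientation: [0.005, 0.11, 0.994, -0.001]
contact_force: [-3.5, -1.3, 12.2]
finger_gap: 0.001
```

Emit:
servo_tool:
  deltas:
    - [[0, 0, 2, 0, 0, 0, 0], [0, 0, 2, 0, 0, 0, 0]]

```text
t: 18.3
position: [541.6, 119.1, 184.0]
orientation: [0.006, 0.111, 0.994, -0.001]
contact_force: [-6.2, -1.6, 20.7]
finger_gap: 0.008
```

Emit:
servo_tool:
  deltas:
    - [[0, 0, 3, 0, 0, 0, 0], [0, 0, 3, 0, 0, 0, 0]]

```text
t: 18.5
position: [541.7, 119.2, 183.8]
orientation: [0.008, 0.111, 0.994, -0.002]
contact_force: [-7.2, -2.6, 27.7]
finger_gap: 0.005
```

It is against a hard stop at TCP z 184 with 28 N, about 9-10 mm below first contact. I'll lift straight up, move away and check.

Emit:
servo_tool:
  deltas:
    - [[0, 0, -10, 0, 0, 0, 0], [0, 0, -25, 0, 0, 0, 0], [0, 0, -30, 0, 0, 0, 0], [0, 0, -30, 0, 0, 0, 0], [0, -45, 0, 0, 0, 0, 0]]

```text
t: 19.0
position: [531.5, 82.6, 283.9]
orientation: [0.009, 0.106, 0.994, 0.002]
contact_force: [0.5, -1.1, -0.3]
finger_gap: 0.006
```

Emit:
servo_tool:
  deltas:
    - [[0, -45, 0, 0, 0, 0, 0], [0, -45, 0, 0, 0, 0, 0], [0, -45, 0, 0, 0, 0, 0], [0, -40, 0, 0, 0, 0, 0], [0, -30, 0, 0, 0, 0, 0]]

```text
t: 19.5
position: [487.5, -125.5, 284.5]
orientation: [0.012, 0.104, 0.994, 0.001]
contact_force: [0.2, -0.1, 0.1]
finger_gap: 0.005
```

```bash
python3 - <<'E'
from ang import *
ang('14',(None,0),depth=10)
E
```

```text
19.5 [ 487.5 -125.5  284.5]
19.6 [ 486.8 -128.4  284.2]
```

View pics/mm_14.png

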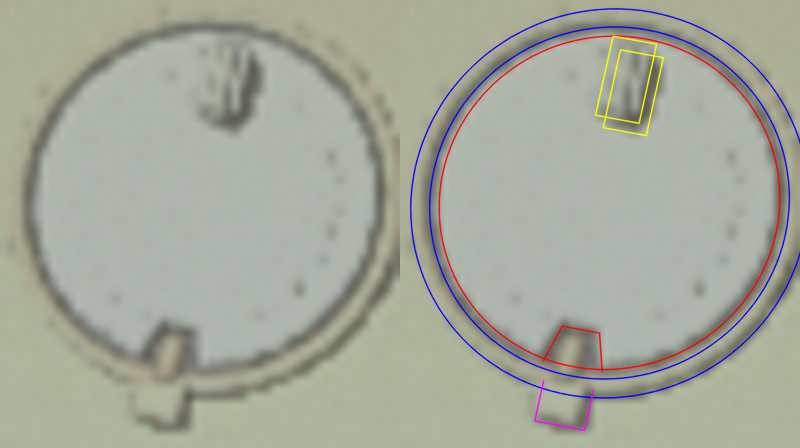

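View pics/s_14.png

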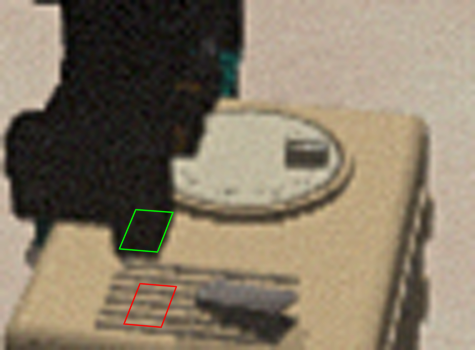

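The cap is flush, with an even dark gap all round inside the collar, and the key sits centred in the notch. I'll compare the bystanders with the start images before handing in.

```bash
python3 - <<'E'
import pickle,cv2,numpy as np
a=pickle.load(open("c0.pkl","rb"));b=pickle.load(open("c_14.pkl","rb"))
for cam,nm,(x0,x1,y0,y1) in[("top","clip",(255,284,168,200)),("top","box",(75,160,188,250)),("top","tumbler",(368,420,185,232)),("side","clip",(235,272,175,195)),("side","tumbler",(212,265,293,365))]:
    p=[cv2.cvtColor(d[cam]["frame"][y0:y1,x0:x1],cv2.COLOR_RGB2GRAY).astype(np.float32) for d in(a,b)]
    s,resp=cv2.phaseCorrelate(p[0],p[1],cv2.createHanningWindow(p[0].shape[::-1],cv2.CV_32F));print(cam,nm,np.round(s,2),round(resp,2))
E
```

```text
top clip [-0.04  0.47] 0.81
top box [0.02 0.03] 0.95
top tumbler [-0.3   0.15] 0.37
side clip [0.07 0.02] 0.94
side tumbler [ 0.04 -0.06] 0.98
```

```bash
python3 -c "
from rig import r
o=r.observe();print(o['t'],o['contact_force'],o['dq'].round(3));print(r.close_job())"
```

```text
19.6 [0.14158216 0.62659131 0.16536307] [-0.07   0.    -0.077 -0.004 -0.029 -0.01  -0.049]
the job is handed in; nothing more can be done
None
```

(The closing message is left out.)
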